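# Set out the order and the condiment board at the takeaway hand-over counter

### The job

Get the hand-over counter ready: put the yellow-lidded sauce tub on the middle of the closed white takeaway box and stack the red-lidded tub squarely on top of it. On the dark wooden board, stand the red squeeze bottle on the end ring nearer the takeaway box, the steel shaker on the end ring farther from it, and the amber jar on the ring between them, each centred on its ring. All stand upright, and leave the green-lidded tub, the yellow bottle and the bell where they are.

Things in the scene. Friction and masses are not known exactly. Their poses are not given: they have to be found in the camera images.
- tub_yellow_c (a point): upright round sauce tub, 58 mm across and 40 mm high, clear sides and a flat yellow lid, about 80 g, loose; this point is its centre, 20 mm above its underside; z is its upright axis
- tub_red_c (a point): upright round sauce tub, 58 mm across and 40 mm high, clear sides and a flat red lid, about 80 g, loose; this point is its centre, 20 mm above its underside; z is its upright axis
- bottle_red_c (a point): red squeeze bottle, loose, about 250 g, standing: a cylinder 54 mm across and 90 mm high with a slim nozzle above it, 130 mm high in all; this point is on its axis, 65 mm above its underside; z is its upright axis
- shaker_c (a point): steel salt shaker with a domed, holed metal cap, loose, about 180 g, 49 mm across and 80 mm high; this point is its centre, 40 mm above its underside; z is its upright axis
- jar_c (a point): amber glass spice jar with a flat black lid, loose, about 160 g, 52 mm across and 62 mm high; this point is its centre, 31 mm above its underside; z is its upright axis
- order_box: closed white takeaway box, fixed, about 130 x 130 mm and 55 mm high with a flat top; the origin is the centre of its underside, on the counter; z up, x and y along its sides. It stands either left or right of the board
- board: dark wooden condiment board, fixed, 290 mm along its x, 90 mm along its y, 12 mm thick, lying flat; the origin is the centre of its underside. Three pale painted rings, 64 mm across, on its top: one at the middle (x = 0) and one towards each end (x = -100 mm and x = +100 mm), all at y = 0. Both ends look alike; the one nearer the takeaway box varies
- tub_green_c (a point): bystander, to be left alone: upright round sauce tub, 58 mm across and 40 mm high, clear sides and a flat green lid, about 80 g, loose; this point is its centre, 20 mm above its underside; z is its upright axis
- bottle_yellow_c (a point): bystander, to be left alone: yellow squeeze bottle of the same size and shape as the red one, loose; this point is on its axis, 65 mm above its underside
- bell_c (a point): bystander, to be left alone: brass counter bell on a round black foot 84 mm across, 55 mm high, loose; this point is on its axis, 25 mm above its underside
Things that resemble listed ones, but are neither listed nor needed, are in the scene too. Of the things that look like the part that bears bottle_red_c, the smallest one is meant.

How it is judged:
By the outcome, as a careful person would: the job done as asked, in the order asked, and still so for the second after the job is handed in, with the robot touching nothing.
It also fails if it takes over 125 s, if anything falls off the work surface, if the arm or the gripper's body presses on something with over 40 N, if the wrist force passes 120 N, or if a joint passes its speed limit or range.

### The arm

A 6-joint arm with a two-finger parallel gripper is mounted at the origin on the work surface. World frame = base frame: x ahead of the robot, y to its left, z up, the work surface at z = 0. Lengths are in m, angles in rad, forces in N, time in s.
With the tool pointing down it reaches from about 0.275 to 0.85 m from the base axis. Payload 19 kg.
Tool frame: the origin (TCP) lies midway between the tips of the shut fingers; the grasp point (between the pads) lies 19 mm behind it (arm.hold_point_z is the distance from the TCP to the grasp point, in m); z points along the fingers, y is the line along which they close (so a half turn about z gives the same grasp; the last joint's range is limited). The gripper opens to 85 mm and grips with 20 to 120 N. Pads are 22 mm wide; open, the fingers measure 114 mm over their backs; the gripper's body (76 mm by 85 mm) begins 54 mm behind the grasp point. The pads swing forward as they close: fully open they stand 13 mm farther back than shut.
Start: joints at [1.096, 0.15, 1.437, -0, 1.554, -0.134], TCP at [0.192, 0.542, 0.231] pointing down, gripper open.
Joint ranges: [-2.8, 2.8], [-0.68, 2.1], [0.12, 2.68], [-1.39, 4.53], [0.16, 2.79], [-2.81, 2.81]. Speed limits (rad/s): [1.89, 1.89, 2.22, 3.01, 3.01, 3.01].

### API

Orientations are given as [roll, pitch, yaw] about the fixed x, y, z axes, in that order (R = Rz(yaw) Ry(pitch) Rx(roll)).
In Python, from cell import telemetry, imaging, order, arm gives the robot as it stands.
- The arm moves only by the tool arm_command, never from a script. Its argument "motion" is a list of rows, each an object of numbers: "tx", "ty", "tz": the shift along the world's x, y, z in units of 40 mm (1.0 is 40 mm); "ax", "ay", "az": the turn, a rotation vector about the world's x, y, z in degrees; "gripper": the closure in counts, from 0 (fully open) to 255 (shut). A call has 1 to 12 rows; each row shifts and turns the commanded pose from where the row before left it; what a row does not reach is not made up. A row lasts 1/12 s, in which the tool goes at most 41.7 mm and 7.16 degrees, less where a joint would pass 70% of its speed; a pose out of reach is approached as far as the arm can. A call is refused whole if a number of a shift passes 1 or a number of a turn 7.16, either way. A call with a gripper value outside its range is refused whole. The fingers move at their own pace and stop on an object; the grip force is fixed at half the most. Time passes only in rows, so rows that do not move let the fingers close. It gives the time, the measured TCP pose, the force, the opening and the grip force at its end, in the units of the state.
- telemetry.observe(): the state, without advancing time (a new reading comes with each control period).
- imaging.capture(name): name is "scene" or "side" or "wrist"; returns a dict with "pixels" (480x640x3 uint8, red, green, blue), "z_map" (480x640 float32, m along the optical axis (not along the pixel's ray), 0 where there is no reading), "fx", "fy", "cx", "cy" (pixels), "world_to_cam" (4x4, takes a point from world to camera coordinates). Camera axes: x right, y down, z forward; pixel columns grow to the right and rows downward; lengths in m; the calibration is good to about 2 mm. A picture is of the moment at which its call begins.
- order.close_job(): hands the job in; it is judged then, once.
The state is a dict: "time_s": time; "joint_positions": joint angles; "qd": joint speeds; "joint_efforts": joint torques, N m; "tcp_pos": TCP position; "ee_rot": TCP orientation; "wrist_force": force on the tool from outside, world axes, zero at the start; "wrist_torque": the same for the moment, N m; "grip_width": finger opening in m; "finger_force": force on a finger pad.
Only numpy, scipy, OpenCV 4.12 (cv2) and the standard library are available. Lean on these libraries where they do the work, as an engineer would, in place of code of your own. Each camera call takes 0.05 s, during which the arm holds its last target. There are 200 camera calls.

## Working session

There is one attempt and no reset: what is moved stays moved. The work goes in short steps, Python scripts to look and compute and a tool call to move; the robot and the scene stay as the last step left them, time stands still between calls to the robot, and variables do not carry over. Pictures are saved under pics/ and viewed, at most 14 in all, crops included, and the job is handed in when it is done.

Besides the shell and the picture viewer there is one more tool, called after "Request:" in YAML: its name, and indented under it one key for each argument. arm_command: Moves the arm, as the interface text tells. Its arguments: {"type":"object","properties":{"motion":{"type":"array"}},"required":["motion"]}

```bash
mkdir -p pics
cat > h.py <<'E'
import numpy as np, cv2
from cell import telemetry, imaging, order, arm
def snap(n,f):
    c=imaging.capture(n); cv2.imwrite(f"pics/{f}.png",c["pixels"][:,:,::-1])
    np.savez(f"pics/{f}.npz",**c); return c
def load(f): return np.load(f"pics/{f}.npz")
def world(c,u,v):
    z=c["z_map"][v,u]; p=np.array([(u-c["cx"])*z/c["fx"],(v-c["cy"])*z/c["fy"],z,1])
    return (np.linalg.inv(c["world_to_cam"])@p)[:3]
def cloud(c):
    z=c["z_map"]; v,u=np.mgrid[0:480,0:640]
    p=np.stack([(u-c["cx"])*z/c["fx"],(v-c["cy"])*z/c["fy"],z,np.ones_like(z)],-1)
    return (p@np.linalg.inv(c["world_to_cam"]).T)[...,:3]
E
python3 - <<'E'
from h import *
for n in("scene","side"):
    c=snap(n,n+"0"); print(np.linalg.inv(c["world_to_cam"]).round(2).tolist(), c["fx"])
s=telemetry.observe();print(s["time_s"],s["tcp_pos"],s["ee_rot"],s["grip_width"],arm.hold_point_z)
E
```

```text
[[-0.85, 0.3, -0.43, 1.0], [0.52, 0.48, -0.71, 0.72], [-0.0, -0.82, -0.57, 0.68], [0.0, 0.0, 0.0, 1.0]] 495.31830890577265
[[0.96, -0.18, 0.22, 0.27], [-0.28, -0.54, 0.79, -1.04], [-0.02, -0.82, -0.57, 0.81], [0.0, 0.0, 0.0, 1.0]] 594.2506616047503
0.1 [0.19210396 0.54172196 0.23076075] [-3.14051936e+00 -1.42257638e-04  2.80081861e+00] 0.085658331461426 0.0187
```

View pics/scene0.png

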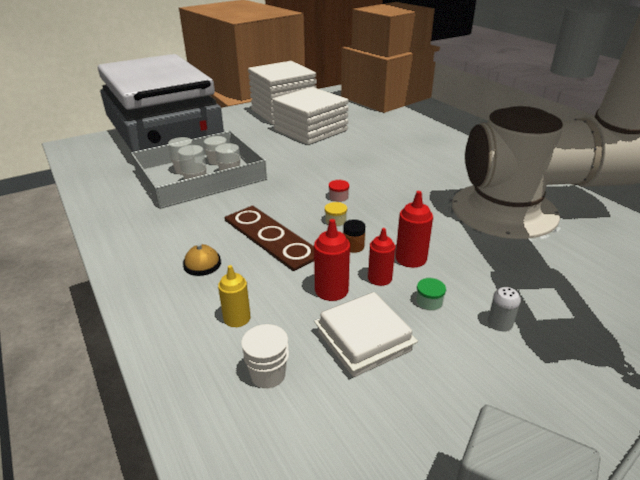

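View pics/side0.png

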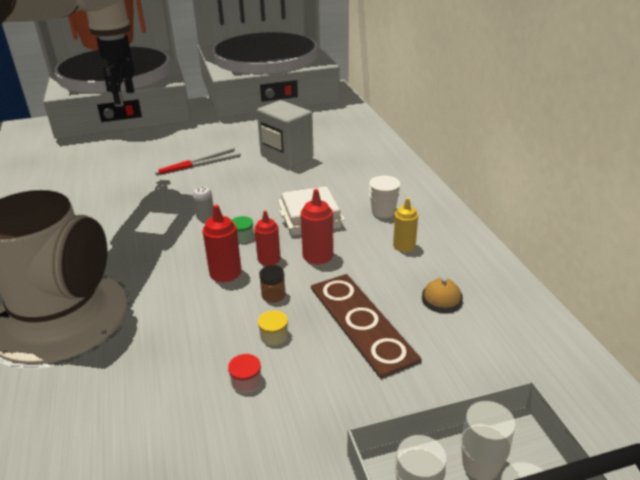

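The three red bottles are at scene pixels (332,262), (381,258) and (414,230). The one at (381,258) looks smallest, so I'll confirm that in a crop and with measured sizes. The board ring nearest the box is at (297,251).

Run:
```python
from h import *
a=load("scene0");im=a["pixels"][180:360,290:530,::-1];cv2.imwrite("pics/crop1.png",cv2.resize(im,None,fx=3,fy=3,interpolation=cv2.INTER_CUBIC))
objs={"tubY":(.04,{"scene":(336,209),"side":(273,322)}),"tubR":(.04,{"scene":(339,187),"side":(245,368)}),"green":(.04,{"scene":(431,287),"side":(242,226)}),
"jar":(.062,{"scene":(354,229),"side":(271,276)}),"shaker":(.08,{"scene":(508,297),"side":(203,192)}),
"redL":(.13,{"scene":(332,262),"side":(318,230)}),"redS":(.13,{"scene":(381,258),"side":(267,240)}),"redR":(.13,{"scene":(414,235),"side":(222,250)}),
"yel":(.13,{"scene":(234,300),"side":(406,228)}),"bell":(.055,{"scene":(202,258),"side":(442,294)}),"box":(.055,{"scene":(365,325),"side":(305,205)})}
for cam in("scene","side"):
    c=load(cam+"0");P=cloud(c)
    print(cam)
    m=((P[...,2]>.012)&(P[...,2]<.25)).astype(np.uint8)
    for k,(h,d) in objs.items():
        u,v=d[cam];p0=P[v,u]
        near=(np.linalg.norm(P[...,:2]-p0[:2],axis=-1)<(.1 if k=="box" else .05))&(m>0)
        n,l=cv2.connectedComponents(near.astype(np.uint8)); near=l==l[v,u]
        Q=P[near];zt=np.percentile(Q[:,2],99.5);T=Q[Q[:,2]>zt-.006]
        if k=="box": print(k,cv2.minAreaRect((T[:,:2]*1000).astype(np.float32)),zt.round(3));continue
        (x,y),r=cv2.minEnclosingCircle((T[:,:2]*1000).astype(np.float32))
        print(k,p0.round(3),"ztop",zt.round(3),"circ",round(x,1),round(y,1),"r",round(r,1),len(T))
    for u,v in {"scene":[(248,217),(271,234),(297,251)],"side":[(339,290),(362,319),(389,351)]}[cam]: print("ring",world(c,u,v).round(3))
    print("counter",np.median(P[(abs(P[...,2])<.01)][:,2]))
```

```text
scene
tubY [ 0.414 -0.181  0.041] ztop 0.044 circ 410.2 -188.1 r 30.4 228
tubR [ 0.344 -0.275  0.041] ztop 0.044 circ 337.4 -290.3 r 32.7 180
green [0.417 0.177 0.042] ztop 0.044 circ 413.7 175.7 r 30.6 439
jar [ 0.447 -0.054  0.062] ztop 0.066 circ 434.3 -67.6 r 28.6 229
shaker [0.348 0.304 0.078] ztop 0.082 circ 338.9 296.5 r 20.0 223
redL [0.583 0.067 0.1  ] ztop 0.175 circ 566.2 40.2 r 6.9 35
redS [0.469 0.077 0.071] ztop 0.131 circ 456.4 61.8 r 6.2 24
redR [0.374 0.066 0.089] ztop 0.176 circ 351.5 41.0 r 8.9 29
yel [0.779 0.036 0.069] ztop 0.13 circ 770.1 13.9 r 4.9 27
bell [ 0.772 -0.166  0.036] ztop 0.056 circ 767.5 -191.3 r 5.5 21
box ((593.1828002929688, 197.82562255859375), (126.13288879394531, 123.35554504394531), 88.08032989501953) 0.058
ring [ 0.602 -0.305  0.013]
ring [ 0.588 -0.201  0.015]
ring [ 0.568 -0.107  0.014]
counter 0.0009921988469269727
side
tubY [ 0.411 -0.197  0.04 ] ztop 0.043 circ 412.5 -191.6 r 30.6 480
tubR [ 0.338 -0.297  0.038] ztop 0.043 circ 338.1 -292.0 r 30.4 616
green [0.415 0.153 0.041] ztop 0.044 circ 415.0 171.5 r 31.0 186
jar [ 0.434 -0.082  0.06 ] ztop 0.065 circ 436.7 -71.9 r 27.8 310
shaker [0.343 0.277 0.08 ] ztop 0.081 circ 338.8 290.7 r 20.6 93
redL [ 0.56  -0.     0.096] ztop 0.174 circ 565.8 34.9 r 7.2 30
redS [0.452 0.037 0.068] ztop 0.129 circ 455.7 59.3 r 7.7 18
redR [0.349 0.001 0.088] ztop 0.174 circ 351.5 36.7 r 7.3 29
yel [ 0.762 -0.013  0.068] ztop 0.13 circ 770.2 9.3 r 5.5 19
bell [ 0.272 -1.04   0.809] ztop 0.569 circ 186.1 -407.4 r 638.3 1645
box ((565.5576171875, 33.996978759765625), (12.237470626831055, 10.889612197875977), 73.67658233642578) 0.174
ring [ 0.571 -0.113  0.013]
ring [ 0.586 -0.213  0.013]
ring [ 0.604 -0.312  0.014]
counter 0.00010547622309842186
```

View pics/crop1.png

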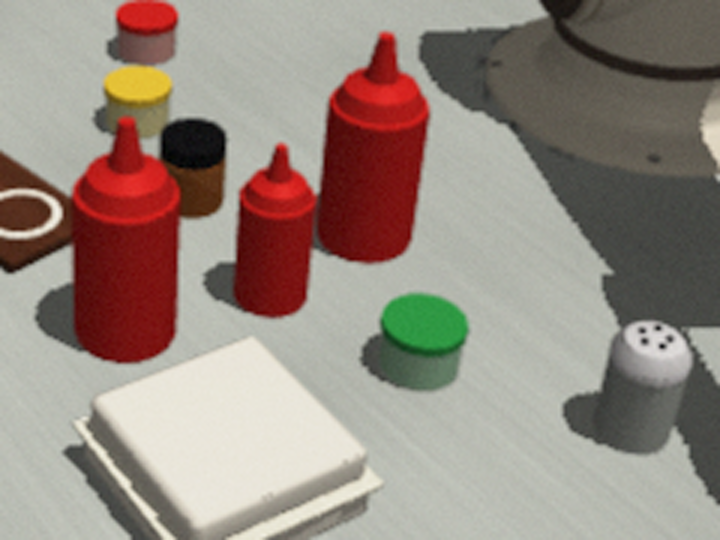

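The smallest red bottle is the one at scene (381,258), crop (275,235). It's 130 mm tall against 175 mm for the other two. I'll work in the order asked, starting with the yellow tub.

Request:
arm_command:
  motion:
    - {"tx": 0.25,"ty": -0.85}
    - {"tx": 0.25,"ty": -0.85}
    - {"tx": 0.25,"ty": -0.85}
    - {"tx": 0.25,"ty": -0.85}
    - {"tx": 0.25,"ty": -0.85}
    - {"tx": 0.25,"ty": -0.85}
    - {"tx": 0.25,"ty": -0.85}
    - {"tx": 0.25,"ty": -0.85}
    - {"tx": 0.25,"ty": -0.85}
    - {"tx": 0.25,"ty": -0.85}
    - {"tx": 0.25,"ty": -0.85}
    - {"tx": 0.25,"ty": -0.85}

```text
invalid input at $.motion[0]: expected keys tx, ty, tz, ax, ay, az, gripper
```

Request:
arm_command:
  motion:
    - {"tx": 0.25,"ty": -0.85}
    - {"tx": 0.25,"ty": -0.85}
    - {"tx": 0.25,"ty": -0.85}
    - {"tx": 0.25,"ty": -0.85}
    - {"tx": 0.25,"ty": -0.85}
    - {"tx": 0.25,"ty": -0.85}
    - {"tx": 0.25,"ty": -0.85}
    - {"tx": 0.25,"ty": -0.85}
    - {"tx": 0.25,"ty": -0.85}
    - {"tx": 0.2,"ty": -0.45}
    - {}
    - {}

```text
invalid input at $.motion[0]: expected keys tx, ty, tz, ax, ay, az, gripper
```

Run:
```python
from h import *
c=snap("wrist","w1");s=telemetry.observe();print(s["time_s"],s["tcp_pos"],s["ee_rot"],np.linalg.inv(c["world_to_cam"]).round(3).tolist(),c["fx"])
```

```text
0.15 [0.19211527 0.54176248 0.2308384 ] [-3.14070149e+00 -1.39284058e-04  2.80081097e+00] [[0.333, 0.911, 0.243, 0.132], [0.943, -0.322, -0.086, 0.565], [-0.001, 0.258, -0.966, 0.372], [0.0, 0.0, 0.0, 1.0]] 375.92771980234124
```

View pics/w1.png

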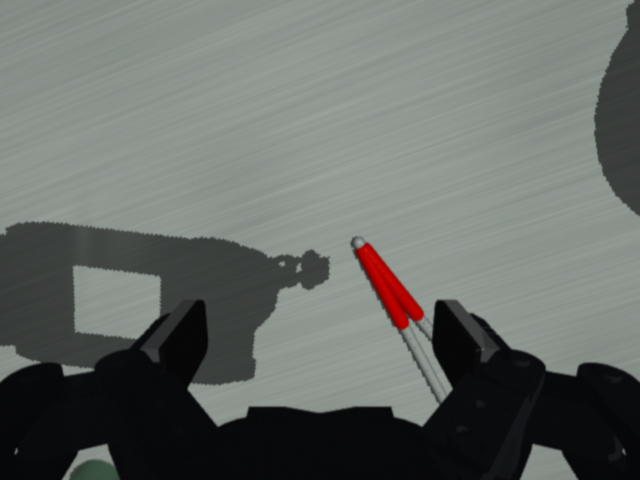

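The wrist view shows bare counter and red tongs at (390,290). The arm didn't move because every row needs all seven keys.

Request:
arm_command:
  motion:
    - {"tx": 0.25,"ty": -0.85,"tz": 0,"ax": 0,"ay": 0,"az": 0,"gripper": 0}
    - {"tx": 0.25,"ty": -0.85,"tz": 0,"ax": 0,"ay": 0,"az": 0,"gripper": 0}
    - {"tx": 0.25,"ty": -0.85,"tz": 0,"ax": 0,"ay": 0,"az": 0,"gripper": 0}
    - {"tx": 0.25,"ty": -0.85,"tz": 0,"ax": 0,"ay": 0,"az": 0,"gripper": 0}
    - {"tx": 0.25,"ty": -0.85,"tz": 0,"ax": 0,"ay": 0,"az": 0,"gripper": 0}
    - {"tx": 0.25,"ty": -0.85,"tz": 0,"ax": 0,"ay": 0,"az": 0,"gripper": 0}
    - {"tx": 0.25,"ty": -0.85,"tz": 0,"ax": 0,"ay": 0,"az": 0,"gripper": 0}
    - {"tx": 0.25,"ty": -0.85,"tz": 0,"ax": 0,"ay": 0,"az": 0,"gripper": 0}
    - {"tx": 0.25,"ty": -0.85,"tz": 0,"ax": 0,"ay": 0,"az": 0,"gripper": 0}
    - {"tx": 0.25,"ty": -0.85,"tz": 0,"ax": 0,"ay": 0,"az": 0,"gripper": 0}
    - {"tx": 0.25,"ty": -0.85,"tz": 0,"ax": 0,"ay": 0,"az": 0,"gripper": 0}
    - {"tx": 0.25,"ty": -0.85,"tz": 0,"ax": 0,"ay": 0,"az": 0,"gripper": 0}

```text
time_s: 1.15
tcp_pos: [0.312, 0.1323, 0.2313]
ee_rot: [3.141, 0.0, 2.801]
wrist_force: [0.4, 1.3, -0.0]
grip_width: 0.0853
finger_force: 0.0
```

Request:
arm_command:
  motion:
    - {"tx": 0.25,"ty": -0.85,"tz": 0,"ax": 0,"ay": 0,"az": 0,"gripper": 0}
    - {"tx": 0.25,"ty": -0.85,"tz": 0,"ax": 0,"ay": 0,"az": 0,"gripper": 0}
    - {"tx": 0.25,"ty": -0.85,"tz": 0,"ax": 0,"ay": 0,"az": 0,"gripper": 0}
    - {"tx": 0.25,"ty": -0.85,"tz": 0,"ax": 0,"ay": 0,"az": 0,"gripper": 0}
    - {"tx": 0.25,"ty": -0.85,"tz": 0,"ax": 0,"ay": 0,"az": 0,"gripper": 0}
    - {"tx": 0.25,"ty": -0.85,"tz": 0,"ax": 0,"ay": 0,"az": 0,"gripper": 0}
    - {"tx": 0.25,"ty": -0.85,"tz": 0,"ax": 0,"ay": 0,"az": 0,"gripper": 0}
    - {"tx": 0.25,"ty": -0.85,"tz": 0,"ax": 0,"ay": 0,"az": 0,"gripper": 0}
    - {"tx": 0.25,"ty": -0.85,"tz": 0,"ax": 0,"ay": 0,"az": 0,"gripper": 0}
    - {"tx": 0.25,"ty": -0.45,"tz": 0,"ax": 0,"ay": 0,"az": 0,"gripper": 0}
    - {"tx": 0,"ty": 0,"tz": 0,"ax": 0,"ay": 0,"az": 0,"gripper": 0}
    - {"tx": 0,"ty": 0,"tz": 0,"ax": 0,"ay": 0,"az": 0,"gripper": 0}

```text
time_s: 2.15
tcp_pos: [0.4121, -0.1907, 0.2307]
ee_rot: [3.141, -0.001, 2.799]
wrist_force: [0.0, 0.1, 0.6]
grip_width: 0.0853
finger_force: 0.0
```

Run:
```python
from h import *
c=snap("wrist","w2");s=telemetry.observe();print(s["time_s"],s["tcp_pos"],s["ee_rot"],s["wrist_force"])
```

```text
2.2 [ 0.41192344 -0.18991461  0.23088682] [ 3.14125969e+00 -1.06028035e-03  2.80024096e+00] [0.52501029 0.06361477 0.53344137]
```

View pics/w2.png

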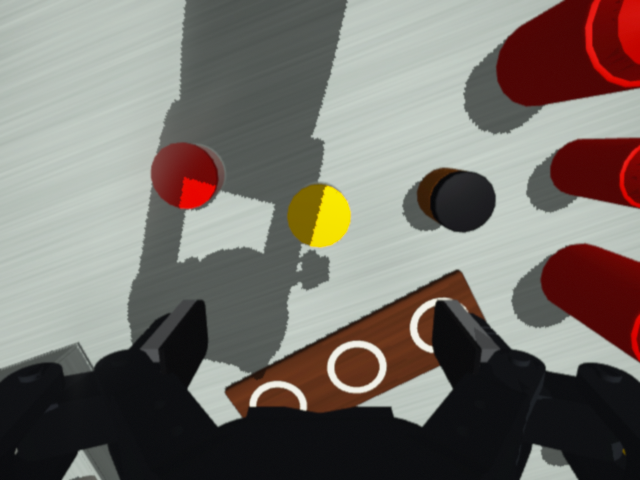

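The wrist view shows the yellow lid at (320,215), the red lid at (185,175) and the jar lid at (462,201). The rings are at (357,367), (278,402) and (437,325).

```bash
cat >> h.py <<'E'
def ray(c,u,v,z):
    M=np.linalg.inv(c["world_to_cam"]); d=M[:3,:3]@[(u-c["cx"])/c["fx"],(v-c["cy"])/c["fy"],1]
    return M[:3,3]+d*(z-M[2,3])/d[2]
def top(c,u,v,zl,r,tol=.006):
    "centre of the flat top at height zl near pixel u,v"
    P=cloud(c); m=(abs(P[...,2]-zl)<tol)&(np.linalg.norm(P[...,:2]-ray(c,u,v,zl)[:2],axis=-1)<r+.015)
    n,l=cv2.connectedComponents(m.astype(np.uint8)); k=l==l[v,u]
    (x,y),R=cv2.minEnclosingCircle((P[k][:,:2]*1000).astype(np.float32)); return round(x,1),round(y,1),round(R,1)
def ring(c,u,v,r=.045):
    P=cloud(c);near=np.linalg.norm(P[...,:2]-ray(c,u,v,.012)[:2],axis=-1)<r
    im=c["pixels"].astype(int); m=near&(im.min(-1)>120)&(abs(P[...,2]-.012)<.008)
    vs,us=np.nonzero(m); X=np.array([ray(c,a,b,.012)[:2] for a,b in zip(us,vs)])*1000
    A=np.c_[2*X,np.ones(len(X))]; s=np.linalg.lstsq(A,(X**2).sum(1),rcond=None)[0]
    return s[:2].round(1),round(float(np.sqrt(s[2]+s[0]**2+s[1]**2)),1),len(X)
E
python3 - <<'E'
from h import *
c=load("w2")
print(top(c,320,215,.04,.029),top(c,185,175,.04,.029),top(c,465,201,.062,.026))
print(ring(c,357,367),ring(c,278,402))
for f,l in(("scene0",[(248,217),(271,234),(297,251)]),("side0",[(389,351),(362,319),(339,290)])):
    print([ring(load(f),*p) for p in l])
# board outline & box top edges from scene/side
c=load("scene0");print("side box",)
c=load("side0");P=cloud(c);m=(abs(P[...,2]-.055)<.006)&(np.linalg.norm(P[...,:2]-[.593,.196],axis=-1)<.1)
print(cv2.minAreaRect((P[m][:,:2]*1000).astype(np.float32)),P[m][:,2].mean())
E
```

```text
(410.5, -189.6, 28.9) (337.2, -289.1, 29.1) (436.7, -69.5, 26.1)
(array([ 585.9, -208.3]), 28.6, 1084) (array([ 602.1, -306. ]), 28.0, 534)
[(array([ 602.2, -309.4]), 29.2, 130), (array([ 584.7, -209.9]), 29.0, 142), (array([ 567.1, -111.6]), 29.0, 170)]
[(array([ 603.9, -307.4]), 28.8, 338), (array([ 586.6, -208.9]), 28.7, 284), (array([ 569.5, -110.2]), 28.9, 240)]
side box
((593.4943237304688, 193.75393676757812), (128.8074188232422, 124.08905029296875), 87.25553131103516) 0.054847452283761366
```

Request:
arm_command:
  motion:
    - {"tx": -0.03,"ty": 0,"tz": -1,"ax": 0,"ay": 0,"az": 0,"gripper": 0}
    - {"tx": 0,"ty": 0,"tz": -1,"ax": 0,"ay": 0,"az": 0,"gripper": 0}
    - {"tx": 0,"ty": 0,"tz": -1,"ax": 0,"ay": 0,"az": 0,"gripper": 0}
    - {"tx": 0,"ty": 0,"tz": -1,"ax": 0,"ay": 0,"az": 0,"gripper": 0}
    - {"tx": 0,"ty": 0,"tz": -0.8,"ax": 0,"ay": 0,"az": 0,"gripper": 0}
    - {"tx": 0,"ty": 0,"tz": -0.6,"ax": 0,"ay": 0,"az": 0,"gripper": 0}
    - {"tx": 0,"ty": 0,"tz": -0.2,"ax": 0,"ay": 0,"az": 0,"gripper": 0}
    - {"tx": 0,"ty": 0,"tz": 0,"ax": 0,"ay": 0,"az": 0,"gripper": 0}
    - {"tx": 0,"ty": 0,"tz": 0,"ax": 0,"ay": 0,"az": 0,"gripper": 0}

```text
time_s: 2.95
tcp_pos: [0.4115, -0.1899, 0.0085]
ee_rot: [-3.141, 0.001, 2.802]
wrist_force: [1.4, 0.6, 0.6]
grip_width: 0.0855
finger_force: 0.0
```

Request:
arm_command:
  motion:
    - {"tx": 0,"ty": 0,"tz": 0,"ax": 0,"ay": 0,"az": 0,"gripper": 255}
    - {"tx": 0,"ty": 0,"tz": 0,"ax": 0,"ay": 0,"az": 0,"gripper": 255}
    - {"tx": 0,"ty": 0,"tz": 0,"ax": 0,"ay": 0,"az": 0,"gripper": 255}
    - {"tx": 0,"ty": 0,"tz": 0,"ax": 0,"ay": 0,"az": 0,"gripper": 255}
    - {"tx": 0,"ty": 0,"tz": 0,"ax": 0,"ay": 0,"az": 0,"gripper": 255}
    - {"tx": 0,"ty": 0,"tz": 0,"ax": 0,"ay": 0,"az": 0,"gripper": 255}
    - {"tx": 0,"ty": 0,"tz": 0,"ax": 0,"ay": 0,"az": 0,"gripper": 255}
    - {"tx": 0,"ty": 0,"tz": 0,"ax": 0,"ay": 0,"az": 0,"gripper": 255}
    - {"tx": 0,"ty": 0,"tz": 0,"ax": 0,"ay": 0,"az": 0,"gripper": 255}
    - {"tx": 0,"ty": 0,"tz": 0,"ax": 0,"ay": 0,"az": 0,"gripper": 255}

```text
time_s: 3.78
tcp_pos: [0.4117, -0.1905, 0.009]
ee_rot: [-3.141, 0.002, 2.801]
wrist_force: [-4.7, 4.1, 17.7]
grip_width: 0.057
finger_force: 60.6
```

Request:
arm_command:
  motion:
    - {"tx": 0,"ty": 0,"tz": 0.4,"ax": 0,"ay": 0,"az": 0,"gripper": 255}
    - {"tx": 0,"ty": 0,"tz": 0.85,"ax": 0,"ay": 0,"az": 0,"gripper": 255}
    - {"tx": 0,"ty": 0,"tz": 1,"ax": 0,"ay": 0,"az": 0,"gripper": 255}
    - {"tx": 0,"ty": 0,"tz": 1,"ax": 0,"ay": 0,"az": 0,"gripper": 255}
    - {"tx": 0,"ty": 0,"tz": 1,"ax": 0,"ay": 0,"az": 0,"gripper": 255}
    - {"tx": 0,"ty": 0,"tz": 1,"ax": 0,"ay": 0,"az": 0,"gripper": 255}
    - {"tx": 0,"ty": 0,"tz": 0.75,"ax": 0,"ay": 0,"az": 0,"gripper": 255}
    - {"tx": 0,"ty": 0,"tz": 0.25,"ax": 0,"ay": 0,"az": 0,"gripper": 255}
    - {"tx": 0,"ty": 0,"tz": 0,"ax": 0,"ay": 0,"az": 0,"gripper": 255}

```text
time_s: 4.53
tcp_pos: [0.4116, -0.1905, 0.2605]
ee_rot: [-3.14, 0.005, 2.801]
wrist_force: [0.8, -0.3, 0.5]
grip_width: 0.0568
finger_force: 64.0
```

Request:
arm_command:
  motion:
    - {"tx": 0.25,"ty": 0.5,"tz": 0,"ax": 0,"ay": 0,"az": 0,"gripper": 255}
    - {"tx": 0.4,"ty": 0.9,"tz": 0,"ax": 0,"ay": 0,"az": 0,"gripper": 255}
    - {"tx": 0.45,"ty": 0.9,"tz": 0,"ax": 0,"ay": 0,"az": 0,"gripper": 255}
    - {"tx": 0.45,"ty": 0.9,"tz": 0,"ax": 0,"ay": 0,"az": 0,"gripper": 255}
    - {"tx": 0.45,"ty": 0.9,"tz": 0,"ax": 0,"ay": 0,"az": 0,"gripper": 255}
    - {"tx": 0.45,"ty": 0.9,"tz": 0,"ax": 0,"ay": 0,"az": 0,"gripper": 255}
    - {"tx": 0.45,"ty": 0.9,"tz": 0,"ax": 0,"ay": 0,"az": 0,"gripper": 255}
    - {"tx": 0.45,"ty": 0.9,"tz": 0,"ax": 0,"ay": 0,"az": 0,"gripper": 255}
    - {"tx": 0.45,"ty": 0.9,"tz": 0,"ax": 0,"ay": 0,"az": 0,"gripper": 255}
    - {"tx": 0.45,"ty": 0.9,"tz": 0,"ax": 0,"ay": 0,"az": 0,"gripper": 255}
    - {"tx": 0.3,"ty": 0.6,"tz": 0,"ax": 0,"ay": 0,"az": 0,"gripper": 255}
    - {"tx": 0,"ty": 0.45,"tz": 0,"ax": 0,"ay": 0,"az": 0,"gripper": 255}

```text
time_s: 5.53
tcp_pos: [0.5938, 0.1983, 0.2547]
ee_rot: [-3.14, -0.002, 2.802]
wrist_force: [-0.1, 0.3, -1.6]
grip_width: 0.0565
finger_force: 64.1
```

Request:
arm_command:
  motion:
    - {"tx": 0,"ty": 0,"tz": -0.5,"ax": 0,"ay": 0,"az": 0,"gripper": 255}
    - {"tx": 0,"ty": 0,"tz": -0.9,"ax": 0,"ay": 0,"az": 0,"gripper": 255}
    - {"tx": 0,"ty": 0,"tz": -0.9,"ax": 0,"ay": 0,"az": 0,"gripper": 255}
    - {"tx": 0,"ty": 0,"tz": -0.7,"ax": 0,"ay": 0,"az": 0,"gripper": 255}
    - {"tx": 0,"ty": 0,"tz": -0.5,"ax": 0,"ay": 0,"az": 0,"gripper": 255}
    - {"tx": 0,"ty": 0,"tz": 0,"ax": 0,"ay": 0,"az": 0,"gripper": 255}
    - {"tx": 0,"ty": 0,"tz": 0,"ax": 0,"ay": 0,"az": 0,"gripper": 255}

```text
time_s: 6.12
tcp_pos: [0.5922, 0.1957, 0.1161]
ee_rot: [-3.14, -0.002, 2.801]
wrist_force: [-0.1, 0.0, 0.3]
grip_width: 0.0566
finger_force: 64.1
```

Run:
```python
from h import *
c=snap("wrist","w3");s=telemetry.observe();print(s["time_s"],s["tcp_pos"],s["ee_rot"],s["wrist_force"],s["grip_width"])
```

```text
6.1667 [0.59303579 0.19587929 0.11772817] [-3.14144677e+00 -6.90297193e-05  2.80076137e+00] [ 0.604655    0.37363593 -0.27928308] 0.05654909561963071
```

View pics/w3.png

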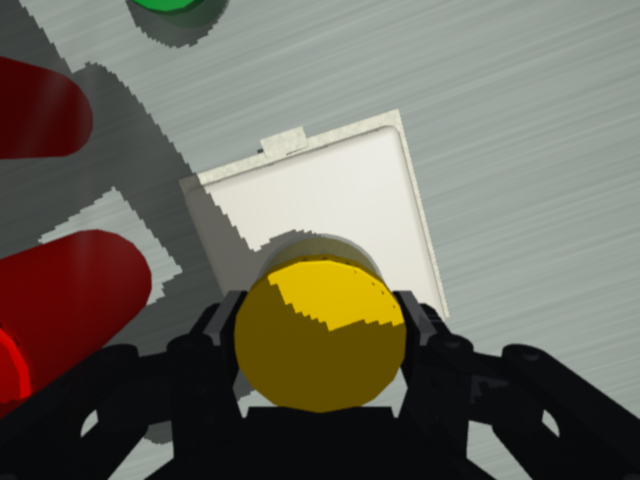

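The wrist view shows the yellow tub held at (322,330) over the box. The box's flange corners are at (182,183) and (400,110).

Run:
```python
from h import *
c=load("w3");P=cloud(c)
print("tub",top(c,322,330,.149,.029,.008),P[330,322])
m=(abs(P[...,2]-.055)<.004)&(np.linalg.norm(P[...,:2]-[.593,.196],axis=-1)<.1)
Q=P[m]*1000;t=np.radians(-2.2)
# edges in box axes for several yaw
for d in(-4,-3,-2,-1,0,1):
    t=np.radians(d);x=Q[:,0]*np.cos(t)+Q[:,1]*np.sin(t);y=-Q[:,0]*np.sin(t)+Q[:,1]*np.cos(t)
    print(d,np.percentile(x,[0,.5,99.5]).round(1),np.percentile(y,[0,.5,99.5,100]).round(1))
m=(abs(P[...,2]-.055)<.03)&(np.linalg.norm(P[...,:2]-[.593,.196],axis=-1)<.11)
for u,v in[(182,183),(400,110),(448,317),(200,187),(390,125),(186,182),(397,114)]: print(u,v,P[v,u].round(4))
```

```text
tub (620.0, 205.0, 273.2) [0.53212151 0.21864745 0.25763018]
-4 [516.1 517.6 620. ] [175.4 177.2 298.2 300.2]
-3 [521.  522.2 625. ] [166.2 167.6 287.7 289.2]
-2 [525.6 526.4 629.8] [156.9 157.9 277.4 278.1]
-1 [528.6 530.  634.5] [146.6 148.1 267.3 268.6]
0 [531.2 533.  639. ] [136.3 138.3 257.5 259.2]
1 [533.7 535.7 643.3] [125.9 128.3 247.8 249.7]
182 183 [0.5256 0.1319 0.027 ]
400 110 [ 0.5291  0.2748 -0.0006]
448 317 [ 0.6826  0.2676 -0.0017]
200 187 [0.5315 0.1493 0.0512]
390 125 [0.5352 0.2573 0.0471]
186 182 [0.5259 0.1351 0.0288]
397 114 [0.531  0.2662 0.0287]
```

Request:
arm_command:
  motion:
    - {"tx": 0,"ty": 0,"tz": -0.5,"ax": 0,"ay": 0,"az": 0,"gripper": 255}
    - {"tx": 0,"ty": 0,"tz": -0.5,"ax": 0,"ay": 0,"az": 0,"gripper": 255}
    - {"tx": 0,"ty": 0,"tz": -0.2,"ax": 0,"ay": 0,"az": 0,"gripper": 255}
    - {"tx": 0,"ty": 0,"tz": -0.1,"ax": 0,"ay": 0,"az": 0,"gripper": 255}
    - {"tx": 0,"ty": 0,"tz": 0,"ax": 0,"ay": 0,"az": 0,"gripper": 255}
    - {"tx": 0,"ty": 0,"tz": 0,"ax": 0,"ay": 0,"az": 0,"gripper": 255}
    - {"tx": 0,"ty": 0,"tz": 0,"ax": 0,"ay": 0,"az": 0,"gripper": 255}

```text
time_s: 6.75
tcp_pos: [0.5936, 0.196, 0.0667]
ee_rot: [3.141, 0.002, 2.801]
wrist_force: [0.0, -0.0, 0.1]
grip_width: 0.0567
finger_force: 64.1
```

Request:
arm_command:
  motion:
    - {"tx": 0,"ty": 0,"tz": -0.02,"ax": 0,"ay": 0,"az": 0,"gripper": 255}
    - {"tx": 0,"ty": 0,"tz": -0.02,"ax": 0,"ay": 0,"az": 0,"gripper": 255}
    - {"tx": 0,"ty": 0,"tz": -0.02,"ax": 0,"ay": 0,"az": 0,"gripper": 255}
    - {"tx": 0,"ty": 0,"tz": 0,"ax": 0,"ay": 0,"az": 0,"gripper": 255}
    - {"tx": 0,"ty": 0,"tz": 0,"ax": 0,"ay": 0,"az": 0,"gripper": 255}
    - {"tx": 0,"ty": 0,"tz": 0,"ax": 0,"ay": 0,"az": 0,"gripper": 255}

```text
time_s: 7.25
tcp_pos: [0.5933, 0.196, 0.0641]
ee_rot: [3.141, 0.001, 2.801]
wrist_force: [-4.1, 0.1, 11.0]
grip_width: 0.0564
finger_force: 65.8
```

Request:
arm_command:
  motion:
    - {"tx": 0,"ty": 0,"tz": 0,"ax": 0,"ay": 0,"az": 0,"gripper": 0}
    - {"tx": 0,"ty": 0,"tz": 0,"ax": 0,"ay": 0,"az": 0,"gripper": 0}
    - {"tx": 0,"ty": 0,"tz": 0,"ax": 0,"ay": 0,"az": 0,"gripper": 0}
    - {"tx": 0,"ty": 0,"tz": 0,"ax": 0,"ay": 0,"az": 0,"gripper": 0}
    - {"tx": 0,"ty": 0,"tz": 0,"ax": 0,"ay": 0,"az": 0,"gripper": 0}
    - {"tx": 0,"ty": 0,"tz": 0,"ax": 0,"ay": 0,"az": 0,"gripper": 0}
    - {"tx": 0,"ty": 0,"tz": 0.5,"ax": 0,"ay": 0,"az": 0,"gripper": 0}
    - {"tx": 0,"ty": 0,"tz": 1,"ax": 0,"ay": 0,"az": 0,"gripper": 0}
    - {"tx": 0,"ty": 0,"tz": 1,"ax": 0,"ay": 0,"az": 0,"gripper": 0}
    - {"tx": 0,"ty": 0,"tz": 1,"ax": 0,"ay": 0,"az": 0,"gripper": 0}
    - {"tx": 0,"ty": 0,"tz": 0.9,"ax": 0,"ay": 0,"az": 0,"gripper": 0}
    - {"tx": 0,"ty": 0,"tz": 0,"ax": 0,"ay": 0,"az": 0,"gripper": 0}

```text
time_s: 8.25
tcp_pos: [0.5947, 0.1963, 0.247]
ee_rot: [3.136, 0.009, 2.801]
wrist_force: [1.8, 0.4, 0.9]
grip_width: 0.0855
finger_force: 0.0
```

Run:
```python
from h import *
c=snap("wrist","w4");s=telemetry.observe();print(s["time_s"],s["tcp_pos"],s["grip_width"])
P=cloud(c);im=c["pixels"].astype(int)
for n,z,m in(("tub",.095,abs(P[...,2]-.095)<.005),("box",.055,abs(P[...,2]-.055)<.004)):
    m&=np.linalg.norm(P[...,:2]-[.594,.196],axis=-1)<.1
    Q=(P[m][:,:2]*1000).astype(np.float32);print(n,cv2.minEnclosingCircle(Q),cv2.minAreaRect(Q),np.nonzero(m)[0].min(),np.nonzero(m)[0].max())
```

```text
8.3 [0.59412092 0.19614763 0.24319195] 0.08541808236952088
tub ((592.59033203125, 197.7733612060547), 28.98526382446289) ((592.33349609375, 197.75933837890625), (57.208160400390625, 56.881832122802734), 88.87250518798828) 186 256
box ((594.1314086914062, 197.19436645507812), 83.72482299804688) ((593.5448608398438, 196.95571899414062), (121.50177764892578, 121.67606353759766), 88.02467346191406) 128 290
```

View pics/w4.png

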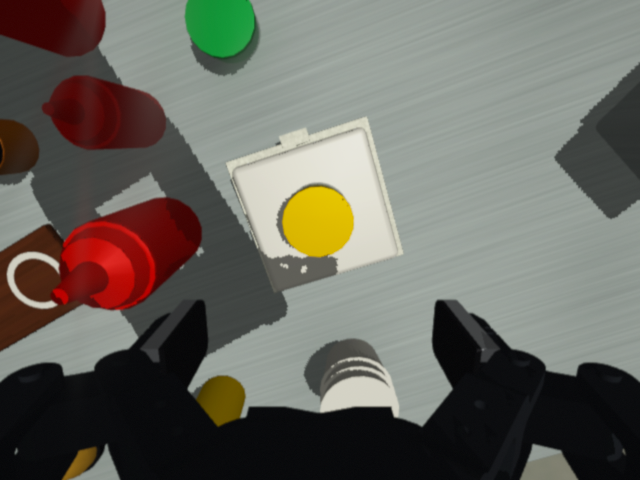

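The yellow tub sits at (318,221) in the wrist view, about 1 mm off the box middle. Next is the red-lidded tub.

Request:
arm_command:
  motion:
    - {"tx": -0.25,"ty": -0.5,"tz": 0,"ax": 0,"ay": 0,"az": 0,"gripper": 0}
    - {"tx": -0.45,"ty": -0.9,"tz": 0,"ax": 0,"ay": 0,"az": 0,"gripper": 0}
    - {"tx": -0.45,"ty": -0.9,"tz": 0,"ax": 0,"ay": 0,"az": 0,"gripper": 0}
    - {"tx": -0.45,"ty": -0.9,"tz": 0,"ax": 0,"ay": 0,"az": 0,"gripper": 0}
    - {"tx": -0.45,"ty": -0.9,"tz": 0,"ax": 0,"ay": 0,"az": 0,"gripper": 0}
    - {"tx": -0.45,"ty": -0.9,"tz": 0,"ax": 0,"ay": 0,"az": 0,"gripper": 0}
    - {"tx": -0.45,"ty": -0.9,"tz": 0,"ax": 0,"ay": 0,"az": 0,"gripper": 0}
    - {"tx": -0.45,"ty": -0.9,"tz": 0,"ax": 0,"ay": 0,"az": 0,"gripper": 0}
    - {"tx": -0.45,"ty": -0.9,"tz": 0,"ax": 0,"ay": 0,"az": 0,"gripper": 0}
    - {"tx": -0.45,"ty": -0.9,"tz": 0,"ax": 0,"ay": 0,"az": 0,"gripper": 0}
    - {"tx": -0.45,"ty": -0.9,"tz": 0,"ax": 0,"ay": 0,"az": 0,"gripper": 0}
    - {"tx": -0.45,"ty": -0.9,"tz": 0,"ax": 0,"ay": 0,"az": 0,"gripper": 0}

```text
time_s: 9.3
tcp_pos: [0.3835, -0.2213, 0.2382]
ee_rot: [3.141, -0.001, 2.801]
wrist_force: [1.2, 0.3, -0.4]
grip_width: 0.0854
finger_force: 0.0
```

Request:
arm_command:
  motion:
    - {"tx": -0.45,"ty": -0.9,"tz": 0,"ax": 0,"ay": 0,"az": 0,"gripper": 0}
    - {"tx": -0.45,"ty": -0.8,"tz": 0,"ax": 0,"ay": 0,"az": 0,"gripper": 0}
    - {"tx": -0.3,"ty": -0.06,"tz": 0,"ax": 0,"ay": 0,"az": 0,"gripper": 0}
    - {"tx": 0,"ty": 0,"tz": -0.7,"ax": 0,"ay": 0,"az": 0,"gripper": 0}
    - {"tx": 0,"ty": 0,"tz": -0.9,"ax": 0,"ay": 0,"az": 0,"gripper": 0}
    - {"tx": 0,"ty": 0,"tz": -0.9,"ax": 0,"ay": 0,"az": 0,"gripper": 0}
    - {"tx": 0,"ty": 0,"tz": -0.7,"ax": 0,"ay": 0,"az": 0,"gripper": 0}
    - {"tx": 0,"ty": 0,"tz": 0,"ax": 0,"ay": 0,"az": 0,"gripper": 0}
    - {"tx": 0,"ty": 0,"tz": 0,"ax": 0,"ay": 0,"az": 0,"gripper": 0}

```text
time_s: 10.05
tcp_pos: [0.3366, -0.2899, 0.1103]
ee_rot: [3.14, -0.002, 2.801]
wrist_force: [-0.1, 0.1, 2.1]
grip_width: 0.0852
finger_force: 0.0
```

Request:
arm_command:
  motion:
    - {"tx": 0.03,"ty": 0,"tz": -0.9,"ax": 0,"ay": 0,"az": 0,"gripper": 0}
    - {"tx": 0,"ty": 0,"tz": -0.8,"ax": 0,"ay": 0,"az": 0,"gripper": 0}
    - {"tx": 0,"ty": 0,"tz": -0.5,"ax": 0,"ay": 0,"az": 0,"gripper": 0}
    - {"tx": 0,"ty": 0,"tz": -0.3,"ax": 0,"ay": 0,"az": 0,"gripper": 0}
    - {"tx": 0,"ty": 0,"tz": 0,"ax": 0,"ay": 0,"az": 0,"gripper": 0}
    - {"tx": 0,"ty": 0,"tz": 0,"ax": 0,"ay": 0,"az": 0,"gripper": 0}
    - {"tx": 0,"ty": 0,"tz": 0,"ax": 0,"ay": 0,"az": 0,"gripper": 0}

```text
time_s: 10.63
tcp_pos: [0.3391, -0.2915, 0.0128]
ee_rot: [-3.14, 0.002, 2.801]
wrist_force: [-0.1, -0.2, -0.1]
grip_width: 0.0856
finger_force: 0.0
```

Request:
arm_command:
  motion:
    - {"tx": 0,"ty": 0,"tz": 0,"ax": 0,"ay": 0,"az": 0,"gripper": 255}
    - {"tx": 0,"ty": 0,"tz": 0,"ax": 0,"ay": 0,"az": 0,"gripper": 255}
    - {"tx": 0,"ty": 0,"tz": 0,"ax": 0,"ay": 0,"az": 0,"gripper": 255}
    - {"tx": 0,"ty": 0,"tz": 0,"ax": 0,"ay": 0,"az": 0,"gripper": 255}
    - {"tx": 0,"ty": 0,"tz": 0,"ax": 0,"ay": 0,"az": 0,"gripper": 255}
    - {"tx": 0,"ty": 0,"tz": 0,"ax": 0,"ay": 0,"az": 0,"gripper": 255}
    - {"tx": 0,"ty": 0,"tz": 0,"ax": 0,"ay": 0,"az": 0,"gripper": 255}
    - {"tx": 0,"ty": 0,"tz": 0,"ax": 0,"ay": 0,"az": 0,"gripper": 255}
    - {"tx": 0,"ty": 0,"tz": 0,"ax": 0,"ay": 0,"az": 0,"gripper": 255}

```text
time_s: 11.38
tcp_pos: [0.3386, -0.2909, 0.0122]
ee_rot: [-3.141, 0.001, 2.801]
wrist_force: [-3.4, 4.0, 16.0]
grip_width: 0.0564
finger_force: 60.6
```

Request:
arm_command:
  motion:
    - {"tx": 0,"ty": 0,"tz": 0.4,"ax": 0,"ay": 0,"az": 0,"gripper": 255}
    - {"tx": 0,"ty": 0,"tz": 0.85,"ax": 0,"ay": 0,"az": 0,"gripper": 255}
    - {"tx": 0,"ty": 0,"tz": 1,"ax": 0,"ay": 0,"az": 0,"gripper": 255}
    - {"tx": 0,"ty": 0,"tz": 1,"ax": 0,"ay": 0,"az": 0,"gripper": 255}
    - {"tx": 0,"ty": 0,"tz": 1,"ax": 0,"ay": 0,"az": 0,"gripper": 255}
    - {"tx": 0,"ty": 0,"tz": 1,"ax": 0,"ay": 0,"az": 0,"gripper": 255}
    - {"tx": 0,"ty": 0,"tz": 0.75,"ax": 0,"ay": 0,"az": 0,"gripper": 255}
    - {"tx": 0,"ty": 0,"tz": 0.25,"ax": 0,"ay": 0,"az": 0,"gripper": 255}
    - {"tx": 0,"ty": 0,"tz": 0,"ax": 0,"ay": 0,"az": 0,"gripper": 255}

```text
time_s: 12.13
tcp_pos: [0.3386, -0.291, 0.2638]
ee_rot: [-3.139, 0.004, 2.801]
wrist_force: [0.4, -0.6, -1.0]
grip_width: 0.0562
finger_force: 63.9
```

Request:
arm_command:
  motion:
    - {"tx": 0.25,"ty": 0.5,"tz": 0,"ax": 0,"ay": 0,"az": 0,"gripper": 255}
    - {"tx": 0.45,"ty": 0.9,"tz": 0,"ax": 0,"ay": 0,"az": 0,"gripper": 255}
    - {"tx": 0.45,"ty": 0.9,"tz": 0,"ax": 0,"ay": 0,"az": 0,"gripper": 255}
    - {"tx": 0.45,"ty": 0.9,"tz": 0,"ax": 0,"ay": 0,"az": 0,"gripper": 255}
    - {"tx": 0.45,"ty": 0.9,"tz": 0,"ax": 0,"ay": 0,"az": 0,"gripper": 255}
    - {"tx": 0.45,"ty": 0.9,"tz": 0,"ax": 0,"ay": 0,"az": 0,"gripper": 255}
    - {"tx": 0.45,"ty": 0.9,"tz": 0,"ax": 0,"ay": 0,"az": 0,"gripper": 255}
    - {"tx": 0.45,"ty": 0.9,"tz": 0,"ax": 0,"ay": 0,"az": 0,"gripper": 255}
    - {"tx": 0.45,"ty": 0.9,"tz": 0,"ax": 0,"ay": 0,"az": 0,"gripper": 255}
    - {"tx": 0.45,"ty": 0.9,"tz": 0,"ax": 0,"ay": 0,"az": 0,"gripper": 255}
    - {"tx": 0.45,"ty": 0.9,"tz": 0,"ax": 0,"ay": 0,"az": 0,"gripper": 255}
    - {"tx": 0.45,"ty": 0.9,"tz": 0,"ax": 0,"ay": 0,"az": 0,"gripper": 255}

```text
time_s: 13.13
tcp_pos: [0.5462, 0.1277, 0.2592]
ee_rot: [-3.141, -0.002, 2.801]
wrist_force: [0.7, -1.2, -0.6]
grip_width: 0.0565
finger_force: 64.0
```

Request:
arm_command:
  motion:
    - {"tx": 0.45,"ty": 0.9,"tz": 0,"ax": 0,"ay": 0,"az": 0,"gripper": 255}
    - {"tx": 0.4,"ty": 0.6,"tz": 0,"ax": 0,"ay": 0,"az": 0,"gripper": 255}
    - {"tx": 0.3,"ty": 0.25,"tz": 0,"ax": 0,"ay": 0,"az": 0,"gripper": 255}
    - {"tx": 0,"ty": 0,"tz": -0.5,"ax": 0,"ay": 0,"az": 0,"gripper": 255}
    - {"tx": 0,"ty": 0,"tz": -1,"ax": 0,"ay": 0,"az": 0,"gripper": 255}
    - {"tx": 0,"ty": 0,"tz": -0.8,"ax": 0,"ay": 0,"az": 0,"gripper": 255}
    - {"tx": 0,"ty": 0,"tz": -0.5,"ax": 0,"ay": 0,"az": 0,"gripper": 255}
    - {"tx": 0,"ty": 0,"tz": 0,"ax": 0,"ay": 0,"az": 0,"gripper": 255}
    - {"tx": 0,"ty": 0,"tz": 0,"ax": 0,"ay": 0,"az": 0,"gripper": 255}
    - {"tx": 0,"ty": 0,"tz": 0,"ax": 0,"ay": 0,"az": 0,"gripper": 255}

```text
time_s: 13.97
tcp_pos: [0.5926, 0.1956, 0.15]
ee_rot: [3.141, 0.001, 2.801]
wrist_force: [-0.6, -0.1, -0.3]
grip_width: 0.0561
finger_force: 64.0
```

Request:
arm_command:
  motion:
    - {"tx": 0.02,"ty": 0.01,"tz": -0.5,"ax": 0,"ay": 0,"az": 0,"gripper": 255}
    - {"tx": 0,"ty": 0,"tz": -0.3,"ax": 0,"ay": 0,"az": 0,"gripper": 255}
    - {"tx": 0,"ty": 0,"tz": -0.18,"ax": 0,"ay": 0,"az": 0,"gripper": 255}
    - {"tx": 0,"ty": 0,"tz": 0,"ax": 0,"ay": 0,"az": 0,"gripper": 255}
    - {"tx": 0,"ty": 0,"tz": 0,"ax": 0,"ay": 0,"az": 0,"gripper": 255}
    - {"tx": 0,"ty": 0,"tz": 0,"ax": 0,"ay": 0,"az": 0,"gripper": 255}

```text
time_s: 14.47
tcp_pos: [0.5934, 0.196, 0.1106]
ee_rot: [3.141, 0.001, 2.801]
wrist_force: [-0.3, -0.2, -1.1]
grip_width: 0.0558
finger_force: 64.0
```

Request:
arm_command:
  motion:
    - {"tx": 0,"ty": 0,"tz": -0.02,"ax": 0,"ay": 0,"az": 0,"gripper": 255}
    - {"tx": 0,"ty": 0,"tz": -0.02,"ax": 0,"ay": 0,"az": 0,"gripper": 255}
    - {"tx": 0,"ty": 0,"tz": 0,"ax": 0,"ay": 0,"az": 0,"gripper": 255}
    - {"tx": 0,"ty": 0,"tz": 0,"ax": 0,"ay": 0,"az": 0,"gripper": 255}
    - {"tx": 0,"ty": 0,"tz": 0,"ax": 0,"ay": 0,"az": 0,"gripper": 255}

```text
time_s: 14.88
tcp_pos: [0.593, 0.1959, 0.1082]
ee_rot: [-3.142, 0.0, 2.801]
wrist_force: [0.3, -0.0, -1.1]
grip_width: 0.0567
finger_force: 64.0
```

Request:
arm_command:
  motion:
    - {"tx": 0,"ty": 0,"tz": -0.02,"ax": 0,"ay": 0,"az": 0,"gripper": 255}
    - {"tx": 0,"ty": 0,"tz": -0.02,"ax": 0,"ay": 0,"az": 0,"gripper": 255}
    - {"tx": 0,"ty": 0,"tz": 0,"ax": 0,"ay": 0,"az": 0,"gripper": 255}
    - {"tx": 0,"ty": 0,"tz": 0,"ax": 0,"ay": 0,"az": 0,"gripper": 255}
    - {"tx": 0,"ty": 0,"tz": 0,"ax": 0,"ay": 0,"az": 0,"gripper": 255}

```text
time_s: 15.3
tcp_pos: [0.5931, 0.1959, 0.1073]
ee_rot: [3.141, 0.001, 2.801]
wrist_force: [-2.9, -1.5, 9.0]
grip_width: 0.0565
finger_force: 65.6
```

Request:
arm_command:
  motion:
    - {"tx": 0,"ty": 0,"tz": 0,"ax": 0,"ay": 0,"az": 0,"gripper": 0}
    - {"tx": 0,"ty": 0,"tz": 0,"ax": 0,"ay": 0,"az": 0,"gripper": 0}
    - {"tx": 0,"ty": 0,"tz": 0,"ax": 0,"ay": 0,"az": 0,"gripper": 0}
    - {"tx": 0,"ty": 0,"tz": 0,"ax": 0,"ay": 0,"az": 0,"gripper": 0}
    - {"tx": 0,"ty": 0,"tz": 0,"ax": 0,"ay": 0,"az": 0,"gripper": 0}
    - {"tx": 0,"ty": 0,"tz": 0,"ax": 0,"ay": 0,"az": 0,"gripper": 0}
    - {"tx": 0,"ty": 0,"tz": 0.3,"ax": 0,"ay": 0,"az": 0,"gripper": 0}
    - {"tx": 0,"ty": 0,"tz": 0.8,"ax": 0,"ay": 0,"az": 0,"gripper": 0}
    - {"tx": 0,"ty": 0,"tz": 1,"ax": 0,"ay": 0,"az": 0,"gripper": 0}
    - {"tx": 0,"ty": 0,"tz": 1,"ax": 0,"ay": 0,"az": 0,"gripper": 0}
    - {"tx": 0,"ty": 0,"tz": 0.9,"ax": 0,"ay": 0,"az": 0,"gripper": 0}
    - {"tx": 0,"ty": 0,"tz": 0.5,"ax": 0,"ay": 0,"az": 0,"gripper": 0}

```text
time_s: 16.3
tcp_pos: [0.5932, 0.196, 0.2924]
ee_rot: [3.139, 0.005, 2.801]
wrist_force: [0.6, -0.1, -0.3]
grip_width: 0.0853
finger_force: 0.0
```

Run:
```python
from h import *
c=snap("wrist","w5");s=telemetry.observe();print(s["time_s"],s["tcp_pos"],s["grip_width"])
P=cloud(c)
m=(abs(P[...,2]-.135)<.006)&(np.linalg.norm(P[...,:2]-[.594,.196],axis=-1)<.06)
print(cv2.minEnclosingCircle((P[m][:,:2]*1000).astype(np.float32)))
# smallest red bottle via nozzle tip
m=(P[...,2]>.1)&(P[...,2]<.145)&(np.linalg.norm(P[...,:2]-[.456,.060],axis=-1)<.03)
print(m.sum(), P[m][P[m][:,2]>.12].mean(0) if m.any() else "")
```

```text
16.35 [0.59380354 0.19608851 0.29498723] 0.08552614405982512
((591.7177124023438, 198.02857971191406), 28.887670516967773)
1386 [0.4566177  0.06238024 0.1258907 ]
```

The red tub is within 1 mm of the yellow one. Next is the small red bottle.

Request:
arm_command:
  motion:
    - {"tx": -0.4,"ty": -0.4,"tz": 0,"ax": 0,"ay": 0,"az": 0,"gripper": 0}
    - {"tx": -0.7,"ty": -0.7,"tz": 0,"ax": 0,"ay": 0,"az": 0,"gripper": 0}
    - {"tx": -0.7,"ty": -0.7,"tz": 0,"ax": 0,"ay": 0,"az": 0,"gripper": 0}
    - {"tx": -0.7,"ty": -0.7,"tz": 0,"ax": 0,"ay": 0,"az": 0,"gripper": 0}
    - {"tx": -0.6,"ty": -0.6,"tz": 0,"ax": 0,"ay": 0,"az": 0,"gripper": 0}
    - {"tx": -0.3,"ty": -0.28,"tz": 0,"ax": 0,"ay": 0,"az": 0,"gripper": 0}
    - {"tx": 0,"ty": 0,"tz": -0.8,"ax": 0,"ay": 0,"az": 0,"gripper": 0}
    - {"tx": 0,"ty": 0,"tz": -0.9,"ax": 0,"ay": 0,"az": 0,"gripper": 0}
    - {"tx": 0,"ty": 0,"tz": -0.8,"ax": 0,"ay": 0,"az": 0,"gripper": 0}
    - {"tx": 0,"ty": 0,"tz": -0.3,"ax": 0,"ay": 0,"az": 0,"gripper": 0}
    - {"tx": 0,"ty": 0,"tz": 0,"ax": 0,"ay": 0,"az": 0,"gripper": 0}
    - {"tx": 0,"ty": 0,"tz": 0,"ax": 0,"ay": 0,"az": 0,"gripper": 0}

```text
time_s: 17.35
tcp_pos: [0.457, 0.0607, 0.1753]
ee_rot: [-3.142, 0.0, 2.801]
wrist_force: [-0.0, 0.2, 0.7]
grip_width: 0.0856
finger_force: 0.0
```

Run:
```python
from h import *
s=telemetry.observe();print(s["time_s"],s["tcp_pos"],s["grip_width"])
snap("wrist","w6")
```

```text
17.35 [0.45704251 0.06069379 0.17533278] 0.08556181782484627
```

View pics/w6.png

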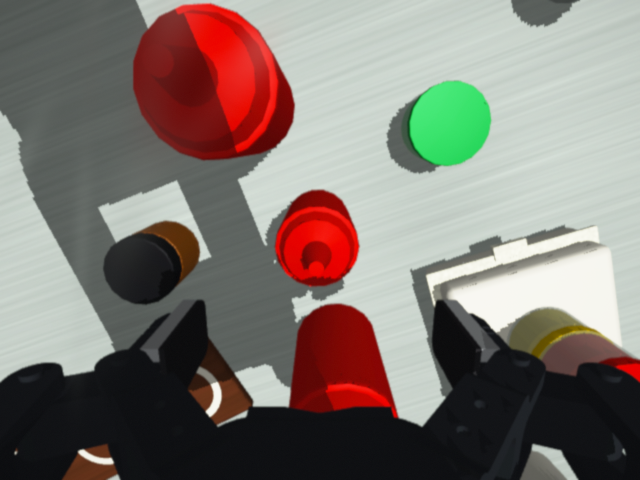

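The small red bottle is centred between the fingers at (317,240), with its larger neighbours clear at (210,80) and (345,380). Descending.

Request:
arm_command:
  motion:
    - {"tx": 0,"ty": 0,"tz": -0.5,"ax": 0,"ay": 0,"az": 0,"gripper": 0}
    - {"tx": 0,"ty": 0,"tz": -0.7,"ax": 0,"ay": 0,"az": 0,"gripper": 0}
    - {"tx": 0,"ty": 0,"tz": -0.7,"ax": 0,"ay": 0,"az": 0,"gripper": 0}
    - {"tx": 0,"ty": 0,"tz": -0.5,"ax": 0,"ay": 0,"az": 0,"gripper": 0}
    - {"tx": 0,"ty": 0,"tz": -0.3,"ax": 0,"ay": 0,"az": 0,"gripper": 0}
    - {"tx": 0,"ty": 0,"tz": -0.1,"ax": 0,"ay": 0,"az": 0,"gripper": 0}
    - {"tx": 0,"ty": 0,"tz": 0,"ax": 0,"ay": 0,"az": 0,"gripper": 0}
    - {"tx": 0,"ty": 0,"tz": 0,"ax": 0,"ay": 0,"az": 0,"gripper": 0}

```text
time_s: 18.07
tcp_pos: [0.4579, 0.0607, 0.064]
ee_rot: [3.141, 0.002, 2.801]
wrist_force: [0.1, -0.3, 0.3]
grip_width: 0.0852
finger_force: 0.0
```

Request:
arm_command:
  motion:
    - {"tx": 0,"ty": 0,"tz": 0,"ax": 0,"ay": 0,"az": 0,"gripper": 255}
    - {"tx": 0,"ty": 0,"tz": 0,"ax": 0,"ay": 0,"az": 0,"gripper": 255}
    - {"tx": 0,"ty": 0,"tz": 0,"ax": 0,"ay": 0,"az": 0,"gripper": 255}
    - {"tx": 0,"ty": 0,"tz": 0,"ax": 0,"ay": 0,"az": 0,"gripper": 255}
    - {"tx": 0,"ty": 0,"tz": 0,"ax": 0,"ay": 0,"az": 0,"gripper": 255}
    - {"tx": 0,"ty": 0,"tz": 0,"ax": 0,"ay": 0,"az": 0,"gripper": 255}
    - {"tx": 0,"ty": 0,"tz": 0,"ax": 0,"ay": 0,"az": 0,"gripper": 255}
    - {"tx": 0,"ty": 0,"tz": 0,"ax": 0,"ay": 0,"az": 0,"gripper": 255}
    - {"tx": 0,"ty": 0,"tz": 0,"ax": 0,"ay": 0,"az": 0,"gripper": 255}

```text
time_s: 18.82
tcp_pos: [0.4577, 0.0604, 0.0636]
ee_rot: [-3.142, 0.002, 2.801]
wrist_force: [-2.3, -3.5, 10.6]
grip_width: 0.0524
finger_force: 60.9
```

Request:
arm_command:
  motion:
    - {"tx": 0,"ty": 0,"tz": 0.3,"ax": 0,"ay": 0,"az": 0,"gripper": 255}
    - {"tx": 0,"ty": 0,"tz": 0.7,"ax": 0,"ay": 0,"az": 0,"gripper": 255}
    - {"tx": 0,"ty": 0,"tz": 0.8,"ax": 0,"ay": 0,"az": 0,"gripper": 255}
    - {"tx": 0,"ty": 0,"tz": 0.8,"ax": 0,"ay": 0,"az": 0,"gripper": 255}
    - {"tx": 0,"ty": 0,"tz": 0.8,"ax": 0,"ay": 0,"az": 0,"gripper": 255}
    - {"tx": 0,"ty": 0,"tz": 0.8,"ax": 0,"ay": 0,"az": 0,"gripper": 255}
    - {"tx": 0,"ty": 0,"tz": 0.5,"ax": 0,"ay": 0,"az": 0,"gripper": 255}
    - {"tx": 0,"ty": 0,"tz": 0.2,"ax": 0,"ay": 0,"az": 0,"gripper": 255}
    - {"tx": 0,"ty": 0,"tz": 0,"ax": 0,"ay": 0,"az": 0,"gripper": 255}

```text
time_s: 19.57
tcp_pos: [0.4574, 0.0607, 0.2599]
ee_rot: [3.141, 0.002, 2.801]
wrist_force: [-0.8, -0.2, -3.1]
grip_width: 0.0522
finger_force: 63.9
```

Request:
arm_command:
  motion:
    - {"tx": 0.2,"ty": -0.3,"tz": 0,"ax": 0,"ay": 0,"az": 0,"gripper": 255}
    - {"tx": 0.45,"ty": -0.7,"tz": 0,"ax": 0,"ay": 0,"az": 0,"gripper": 255}
    - {"tx": 0.5,"ty": -0.75,"tz": 0,"ax": 0,"ay": 0,"az": 0,"gripper": 255}
    - {"tx": 0.5,"ty": -0.75,"tz": 0,"ax": 0,"ay": 0,"az": 0,"gripper": 255}
    - {"tx": 0.5,"ty": -0.75,"tz": 0,"ax": 0,"ay": 0,"az": 0,"gripper": 255}
    - {"tx": 0.4,"ty": -0.65,"tz": 0,"ax": 0,"ay": 0,"az": 0,"gripper": 255}
    - {"tx": 0.25,"ty": -0.38,"tz": 0,"ax": 0,"ay": 0,"az": 0,"gripper": 255}
    - {"tx": 0,"ty": 0,"tz": -0.7,"ax": 0,"ay": 0,"az": 0,"gripper": 255}
    - {"tx": 0,"ty": 0,"tz": -0.9,"ax": 0,"ay": 0,"az": 0,"gripper": 255}
    - {"tx": 0,"ty": 0,"tz": -0.9,"ax": 0,"ay": 0,"az": 0,"gripper": 255}
    - {"tx": 0,"ty": 0,"tz": -0.7,"ax": 0,"ay": 0,"az": 0,"gripper": 255}
    - {"tx": 0,"ty": 0,"tz": -0.3,"ax": 0,"ay": 0,"az": 0,"gripper": 255}

```text
time_s: 20.57
tcp_pos: [0.5664, -0.1097, 0.1123]
ee_rot: [-3.141, -0.008, 2.801]
wrist_force: [-0.6, 0.8, -4.0]
grip_width: 0.0528
finger_force: 64.1
```

Run:
```python
from h import *
c=snap("wrist","w7");s=telemetry.observe();print(s["time_s"],s["tcp_pos"],s["wrist_force"])
```

```text
20.6167 [ 0.56647721 -0.10974147  0.11236121] [-1.34825033  0.13879836 -5.76118869]
```

View pics/w7.png

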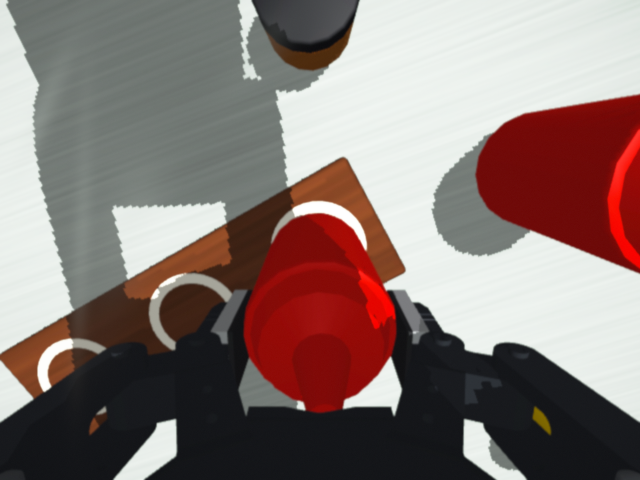

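The wrist view shows the held bottle above the near ring, whose visible arc is around (320,215). The mid ring is at (193,310).

Run:
```python
from h import *
from scipy.optimize import least_squares
c=load("w7");P=cloud(c);im=c["pixels"].astype(int);W=im.min(-1)
for n,g,r,zt in(("near",(.5685,-.1105),29,0),("mid",(.5857,-.209),29,0),("far",(.603,-.3075),29,0)):
    d=np.linalg.norm(P[...,:2]-np.array(g),axis=-1)*1000
    m=(d>20)&(d<40)&(abs(P[...,2]-.012)<.006)&(im.max(-1)-W<45)&(W>95)
    v,u=np.nonzero(m);X=np.array([ray(c,a,b,.012)[:2] for a,b in zip(u,v)])*1000
    s=least_squares(lambda q:np.linalg.norm(X-q,axis=1)-r,np.array(g)*1000,loss="soft_l1")
    print(n,len(X),s.x.round(1),np.abs(s.fun).mean().round(2))
s=telemetry.observe();print(s["tcp_pos"])
```

```text
near 1055 [ 568.7 -110. ] 1.63
mid 1416 [ 586.6 -208.1] 1.79
far 967 [ 604.  -306.2] 1.82
[ 0.56647721 -0.10974147  0.11236121]
```

Request:
arm_command:
  motion:
    - {"tx": 0,"ty": 0,"tz": 0,"ax": 0,"ay": 0,"az": 0,"gripper": 255}
    - {"tx": 0,"ty": 0,"tz": 0,"ax": 0,"ay": 0,"az": 0,"gripper": 255}

```text
time_s: 20.78
tcp_pos: [0.5695, -0.1106, 0.1197]
ee_rot: [-3.142, 0.001, 2.801]
wrist_force: [-0.5, 1.1, -3.1]
grip_width: 0.0527
finger_force: 64.1
```

Request:
arm_command:
  motion:
    - {"tx": 0,"ty": 0,"tz": -0.4,"ax": 0,"ay": 0,"az": 0,"gripper": 255}
    - {"tx": 0,"ty": 0,"tz": -0.4,"ax": 0,"ay": 0,"az": 0,"gripper": 255}
    - {"tx": 0,"ty": 0,"tz": -0.2,"ax": 0,"ay": 0,"az": 0,"gripper": 255}
    - {"tx": 0,"ty": 0,"tz": -0.05,"ax": 0,"ay": 0,"az": 0,"gripper": 255}
    - {"tx": 0,"ty": 0,"tz": 0,"ax": 0,"ay": 0,"az": 0,"gripper": 255}
    - {"tx": 0,"ty": 0,"tz": 0,"ax": 0,"ay": 0,"az": 0,"gripper": 255}
    - {"tx": 0,"ty": 0,"tz": 0,"ax": 0,"ay": 0,"az": 0,"gripper": 255}

```text
time_s: 21.37
tcp_pos: [0.5695, -0.1107, 0.0777]
ee_rot: [-3.142, 0.002, 2.801]
wrist_force: [-0.7, 0.5, -3.1]
grip_width: 0.0527
finger_force: 64.1
```

Request:
arm_command:
  motion:
    - {"tx": 0,"ty": 0,"tz": -0.02,"ax": 0,"ay": 0,"az": 0,"gripper": 255}
    - {"tx": 0,"ty": 0,"tz": -0.02,"ax": 0,"ay": 0,"az": 0,"gripper": 255}
    - {"tx": 0,"ty": 0,"tz": 0,"ax": 0,"ay": 0,"az": 0,"gripper": 255}
    - {"tx": 0,"ty": 0,"tz": 0,"ax": 0,"ay": 0,"az": 0,"gripper": 255}
    - {"tx": 0,"ty": 0,"tz": 0,"ax": 0,"ay": 0,"az": 0,"gripper": 255}

```text
time_s: 21.78
tcp_pos: [0.5694, -0.1107, 0.0757]
ee_rot: [-3.141, 0.001, 2.801]
wrist_force: [-1.7, -0.7, 6.0]
grip_width: 0.0522
finger_force: 64.7
```

Contact. Release, raise, and check the placing.

Request:
arm_command:
  motion:
    - {"tx": 0,"ty": 0,"tz": 0,"ax": 0,"ay": 0,"az": 0,"gripper": 0}
    - {"tx": 0,"ty": 0,"tz": 0,"ax": 0,"ay": 0,"az": 0,"gripper": 0}
    - {"tx": 0,"ty": 0,"tz": 0,"ax": 0,"ay": 0,"az": 0,"gripper": 0}
    - {"tx": 0,"ty": 0,"tz": 0,"ax": 0,"ay": 0,"az": 0,"gripper": 0}
    - {"tx": 0,"ty": 0,"tz": 0,"ax": 0,"ay": 0,"az": 0,"gripper": 0}
    - {"tx": 0,"ty": 0,"tz": 0,"ax": 0,"ay": 0,"az": 0,"gripper": 0}
    - {"tx": 0,"ty": 0,"tz": 0.4,"ax": 0,"ay": 0,"az": 0,"gripper": 0}
    - {"tx": 0,"ty": 0,"tz": 0.9,"ax": 0,"ay": 0,"az": 0,"gripper": 0}
    - {"tx": 0,"ty": 0,"tz": 1,"ax": 0,"ay": 0,"az": 0,"gripper": 0}
    - {"tx": 0,"ty": 0,"tz": 1,"ax": 0,"ay": 0,"az": 0,"gripper": 0}
    - {"tx": 0,"ty": 0,"tz": 1,"ax": 0,"ay": 0,"az": 0,"gripper": 0}
    - {"tx": 0,"ty": 0,"tz": 0.7,"ax": 0,"ay": 0,"az": 0,"gripper": 0}

```text
time_s: 22.78
tcp_pos: [0.5691, -0.1105, 0.2789]
ee_rot: [-3.142, 0.003, 2.801]
wrist_force: [0.6, -0.7, 0.0]
grip_width: 0.0853
finger_force: 0.0
```

Run:
```python
from h import *
c=snap("wrist","w8");s=telemetry.observe();print(s["time_s"],s["tcp_pos"])
P=cloud(c);d=np.linalg.norm(P[...,:2]-[.5685,-.110],axis=-1)
m=(d<.03)&(P[...,2]>.132)&(P[...,2]<.16);print(m.sum(),P[m].mean(0).round(4))
```

```text
22.8333 [ 0.57012357 -0.11085395  0.28361776]
162 [ 0.5663 -0.11    0.1384]
```

Request:
arm_command:
  motion:
    - {"tx": -0.3,"ty": 0.5,"tz": 0,"ax": 0,"ay": 0,"az": 0,"gripper": 0}
    - {"tx": -0.5,"ty": 0.87,"tz": 0,"ax": 0,"ay": 0,"az": 0,"gripper": 0}
    - {"tx": -0.5,"ty": 0.87,"tz": 0,"ax": 0,"ay": 0,"az": 0,"gripper": 0}
    - {"tx": -0.5,"ty": 0.87,"tz": 0,"ax": 0,"ay": 0,"az": 0,"gripper": 0}
    - {"tx": -0.5,"ty": 0.87,"tz": 0,"ax": 0,"ay": 0,"az": 0,"gripper": 0}
    - {"tx": -0.5,"ty": 0.87,"tz": 0,"ax": 0,"ay": 0,"az": 0,"gripper": 0}
    - {"tx": -0.5,"ty": 0.87,"tz": 0,"ax": 0,"ay": 0,"az": 0,"gripper": 0}
    - {"tx": -0.5,"ty": 0.87,"tz": 0,"ax": 0,"ay": 0,"az": 0,"gripper": 0}
    - {"tx": -0.5,"ty": 0.87,"tz": 0,"ax": 0,"ay": 0,"az": 0,"gripper": 0}
    - {"tx": -0.5,"ty": 0.87,"tz": 0,"ax": 0,"ay": 0,"az": 0,"gripper": 0}
    - {"tx": -0.5,"ty": 0.87,"tz": 0,"ax": 0,"ay": 0,"az": 0,"gripper": 0}
    - {"tx": -0.48,"ty": 0.9,"tz": 0,"ax": 0,"ay": 0,"az": 0,"gripper": 0}

```text
time_s: 23.83
tcp_pos: [0.3363, 0.2948, 0.2751]
ee_rot: [3.141, 0.0, 2.801]
wrist_force: [1.7, -0.2, -0.4]
grip_width: 0.0854
finger_force: 0.0
```

Request:
arm_command:
  motion:
    - {"tx": 0,"ty": 0,"tz": 0,"ax": 0,"ay": 0,"az": 0,"gripper": 0}
    - {"tx": 0,"ty": 0,"tz": -0.5,"ax": 0,"ay": 0,"az": 0,"gripper": 0}
    - {"tx": 0,"ty": 0,"tz": -0.9,"ax": 0,"ay": 0,"az": 0,"gripper": 0}
    - {"tx": 0,"ty": 0,"tz": -0.6,"ax": 0,"ay": 0,"az": 0,"gripper": 0}
    - {"tx": 0,"ty": 0,"tz": 0,"ax": 0,"ay": 0,"az": 0,"gripper": 0}
    - {"tx": 0,"ty": 0,"tz": 0,"ax": 0,"ay": 0,"az": 0,"gripper": 0}
    - {"tx": 0,"ty": 0,"tz": 0,"ax": 0,"ay": 0,"az": 0,"gripper": 0}

```text
time_s: 24.42
tcp_pos: [0.3384, 0.2937, 0.1966]
ee_rot: [3.14, 0.001, 2.801]
wrist_force: [0.5, -0.8, 0.6]
grip_width: 0.0852
finger_force: 0.0
```

Run:
```python
from h import *
c=snap("wrist","w9");s=telemetry.observe();print(s["time_s"],s["tcp_pos"])
P=cloud(c);d=np.linalg.norm(P[...,:2]-[.339,.2935],axis=-1)
m=(d<.035)&(P[...,2]>.068)&(P[...,2]<.09);Q=P[m];v,u=np.nonzero(m);print(m.sum(),u.min(),u.max(),v.min(),v.max())
print(cv2.minEnclosingCircle((Q[:,:2]*1000).astype(np.float32)),Q[:,2].max())
# sphere-like fit: paraboloid z=a-b|xy-c|^2
A=np.c_[Q[:,:2],(Q[:,:2]**2).sum(1),np.ones(len(Q))];k=np.linalg.lstsq(A,Q[:,2],rcond=None)[0];print((-k[:2]/2/k[2]).round(4))
```

```text
24.4667 [0.33853423 0.29380227 0.19677484]
3028 288 352 203 264
((339.1559753417969, 295.3752136230469), 23.916505813598633) 0.08071155941349484
[0.3396 0.2953]
```

Request:
arm_command:
  motion:
    - {"tx": 0.04,"ty": 0.01,"tz": -0.7,"ax": 0,"ay": 0,"az": 0,"gripper": 0}
    - {"tx": 0,"ty": 0,"tz": -0.9,"ax": 0,"ay": 0,"az": 0,"gripper": 0}
    - {"tx": 0,"ty": 0,"tz": -0.9,"ax": 0,"ay": 0,"az": 0,"gripper": 0}
    - {"tx": 0,"ty": 0,"tz": -0.9,"ax": 0,"ay": 0,"az": 0,"gripper": 0}
    - {"tx": 0,"ty": 0,"tz": -0.6,"ax": 0,"ay": 0,"az": 0,"gripper": 0}
    - {"tx": 0,"ty": 0,"tz": -0.35,"ax": 0,"ay": 0,"az": 0,"gripper": 0}
    - {"tx": 0,"ty": 0,"tz": 0,"ax": 0,"ay": 0,"az": 0,"gripper": 0}
    - {"tx": 0,"ty": 0,"tz": 0,"ax": 0,"ay": 0,"az": 0,"gripper": 0}
    - {"tx": 0,"ty": 0,"tz": 0,"ax": 0,"ay": 0,"az": 0,"gripper": 0}

```text
time_s: 25.22
tcp_pos: [0.3405, 0.2945, 0.0227]
ee_rot: [3.14, 0.002, 2.801]
wrist_force: [-0.4, 0.3, 0.2]
grip_width: 0.0856
finger_force: 0.0
```

Request:
arm_command:
  motion:
    - {"tx": 0,"ty": 0,"tz": 0,"ax": 0,"ay": 0,"az": 0,"gripper": 255}
    - {"tx": 0,"ty": 0,"tz": 0,"ax": 0,"ay": 0,"az": 0,"gripper": 255}
    - {"tx": 0,"ty": 0,"tz": 0,"ax": 0,"ay": 0,"az": 0,"gripper": 255}
    - {"tx": 0,"ty": 0,"tz": 0,"ax": 0,"ay": 0,"az": 0,"gripper": 255}
    - {"tx": 0,"ty": 0,"tz": 0,"ax": 0,"ay": 0,"az": 0,"gripper": 255}
    - {"tx": 0,"ty": 0,"tz": 0,"ax": 0,"ay": 0,"az": 0,"gripper": 255}
    - {"tx": 0,"ty": 0,"tz": 0,"ax": 0,"ay": 0,"az": 0,"gripper": 255}
    - {"tx": 0,"ty": 0,"tz": 0,"ax": 0,"ay": 0,"az": 0,"gripper": 255}
    - {"tx": 0,"ty": 0,"tz": 0,"ax": 0,"ay": 0,"az": 0,"gripper": 255}
    - {"tx": 0,"ty": 0,"tz": 0,"ax": 0,"ay": 0,"az": 0,"gripper": 255}

```text
time_s: 26.05
tcp_pos: [0.3398, 0.2941, 0.0218]
ee_rot: [3.141, 0.001, 2.801]
wrist_force: [-4.1, -3.1, 13.0]
grip_width: 0.0468
finger_force: 59.9
```

Request:
arm_command:
  motion:
    - {"tx": 0,"ty": 0,"tz": 0.4,"ax": 0,"ay": 0,"az": 0,"gripper": 255}
    - {"tx": 0,"ty": 0,"tz": 0.8,"ax": 0,"ay": 0,"az": 0,"gripper": 255}
    - {"tx": 0,"ty": 0,"tz": 1,"ax": 0,"ay": 0,"az": 0,"gripper": 255}
    - {"tx": 0,"ty": 0,"tz": 1,"ax": 0,"ay": 0,"az": 0,"gripper": 255}
    - {"tx": 0,"ty": 0,"tz": 1,"ax": 0,"ay": 0,"az": 0,"gripper": 255}
    - {"tx": 0,"ty": 0,"tz": 1,"ax": 0,"ay": 0,"az": 0,"gripper": 255}
    - {"tx": 0,"ty": 0,"tz": 0.5,"ax": 0,"ay": 0,"az": 0,"gripper": 255}
    - {"tx": 0,"ty": 0,"tz": 0.2,"ax": 0,"ay": 0,"az": 0,"gripper": 255}
    - {"tx": 0,"ty": 0,"tz": 0,"ax": 0,"ay": 0,"az": 0,"gripper": 255}

```text
time_s: 26.8
tcp_pos: [0.3397, 0.2941, 0.2582]
ee_rot: [3.14, 0.002, 2.801]
wrist_force: [-0.5, 0.7, -2.1]
grip_width: 0.047
finger_force: 62.1
```

Request:
arm_command:
  motion:
    - {"tx": 0.2,"ty": -0.4,"tz": 0,"ax": 0,"ay": 0,"az": 0,"gripper": 255}
    - {"tx": 0.4,"ty": -0.9,"tz": 0,"ax": 0,"ay": 0,"az": 0,"gripper": 255}
    - {"tx": 0.4,"ty": -0.9,"tz": 0,"ax": 0,"ay": 0,"az": 0,"gripper": 255}
    - {"tx": 0.4,"ty": -0.9,"tz": 0,"ax": 0,"ay": 0,"az": 0,"gripper": 255}
    - {"tx": 0.4,"ty": -0.9,"tz": 0,"ax": 0,"ay": 0,"az": 0,"gripper": 255}
    - {"tx": 0.4,"ty": -0.9,"tz": 0,"ax": 0,"ay": 0,"az": 0,"gripper": 255}
    - {"tx": 0.4,"ty": -0.9,"tz": 0,"ax": 0,"ay": 0,"az": 0,"gripper": 255}
    - {"tx": 0.4,"ty": -0.9,"tz": 0,"ax": 0,"ay": 0,"az": 0,"gripper": 255}
    - {"tx": 0.4,"ty": -0.9,"tz": 0,"ax": 0,"ay": 0,"az": 0,"gripper": 255}
    - {"tx": 0.4,"ty": -0.9,"tz": 0,"ax": 0,"ay": 0,"az": 0,"gripper": 255}
    - {"tx": 0.4,"ty": -0.9,"tz": 0,"ax": 0,"ay": 0,"az": 0,"gripper": 255}
    - {"tx": 0.4,"ty": -0.9,"tz": 0,"ax": 0,"ay": 0,"az": 0,"gripper": 255}

```text
time_s: 27.8
tcp_pos: [0.5232, -0.12, 0.2544]
ee_rot: [3.142, -0.003, 2.8]
wrist_force: [0.8, 0.8, -2.2]
grip_width: 0.0469
finger_force: 62.3
```

Request:
arm_command:
  motion:
    - {"tx": 0.4,"ty": -0.9,"tz": 0,"ax": 0,"ay": 0,"az": 0,"gripper": 255}
    - {"tx": 0.4,"ty": -0.9,"tz": 0,"ax": 0,"ay": 0,"az": 0,"gripper": 255}
    - {"tx": 0.4,"ty": -0.9,"tz": 0,"ax": 0,"ay": 0,"az": 0,"gripper": 255}
    - {"tx": 0.4,"ty": -0.9,"tz": 0,"ax": 0,"ay": 0,"az": 0,"gripper": 255}
    - {"tx": 0.3,"ty": -0.7,"tz": 0,"ax": 0,"ay": 0,"az": 0,"gripper": 255}
    - {"tx": 0.1,"ty": -0.44,"tz": 0,"ax": 0,"ay": 0,"az": 0,"gripper": 255}
    - {"tx": 0,"ty": 0,"tz": -0.5,"ax": 0,"ay": 0,"az": 0,"gripper": 255}
    - {"tx": 0,"ty": 0,"tz": -0.9,"ax": 0,"ay": 0,"az": 0,"gripper": 255}
    - {"tx": 0,"ty": 0,"tz": -0.8,"ax": 0,"ay": 0,"az": 0,"gripper": 255}
    - {"tx": 0,"ty": 0,"tz": -0.5,"ax": 0,"ay": 0,"az": 0,"gripper": 255}
    - {"tx": 0,"ty": 0,"tz": 0,"ax": 0,"ay": 0,"az": 0,"gripper": 255}
    - {"tx": 0,"ty": 0,"tz": 0,"ax": 0,"ay": 0,"az": 0,"gripper": 255}

```text
time_s: 28.8
tcp_pos: [0.6026, -0.3072, 0.1468]
ee_rot: [3.141, -0.004, 2.801]
wrist_force: [0.1, -0.4, -1.4]
grip_width: 0.0468
finger_force: 62.2
```

Request:
arm_command:
  motion:
    - {"tx": 0,"ty": 0,"tz": 0,"ax": 0,"ay": 0,"az": 0,"gripper": 255}
    - {"tx": 0,"ty": 0,"tz": 0,"ax": 0,"ay": 0,"az": 0,"gripper": 255}

```text
time_s: 28.97
tcp_pos: [0.6039, -0.308, 0.1505]
ee_rot: [-3.141, 0.002, 2.801]
wrist_force: [0.2, -0.1, -2.1]
grip_width: 0.0469
finger_force: 62.2
```

Run:
```python
from h import *
c=load("w2");print(world(c,78,350),world(c,60,360));c=load("side0");print(world(c,351,433),world(c,532,390))
```

```text
[ 0.46820383 -0.48825844  0.00564305] [ 0.46436841 -0.4897077   0.03026365]
[ 0.46423367 -0.50079636  0.06508357] [ 0.77691221 -0.49858246  0.05154509]
```

The tray edge is at y = -0.49, so it's clear of the gripper.

Request:
arm_command:
  motion:
    - {"tx": 0,"ty": 0.01,"tz": -0.6,"ax": 0,"ay": 0,"az": 0,"gripper": 255}
    - {"tx": 0,"ty": 0,"tz": -0.8,"ax": 0,"ay": 0,"az": 0,"gripper": 255}
    - {"tx": 0,"ty": 0,"tz": -0.8,"ax": 0,"ay": 0,"az": 0,"gripper": 255}
    - {"tx": 0,"ty": 0,"tz": -0.4,"ax": 0,"ay": 0,"az": 0,"gripper": 255}
    - {"tx": 0,"ty": 0,"tz": -0.2,"ax": 0,"ay": 0,"az": 0,"gripper": 255}
    - {"tx": 0,"ty": 0,"tz": 0,"ax": 0,"ay": 0,"az": 0,"gripper": 255}
    - {"tx": 0,"ty": 0,"tz": 0,"ax": 0,"ay": 0,"az": 0,"gripper": 255}
    - {"tx": 0,"ty": 0,"tz": 0,"ax": 0,"ay": 0,"az": 0,"gripper": 255}

```text
time_s: 29.63
tcp_pos: [0.6043, -0.3079, 0.0391]
ee_rot: [-3.141, 0.003, 2.801]
wrist_force: [0.0, 0.8, -2.2]
grip_width: 0.0471
finger_force: 62.2
```

Request:
arm_command:
  motion:
    - {"tx": 0,"ty": 0,"tz": -0.02,"ax": 0,"ay": 0,"az": 0,"gripper": 255}
    - {"tx": 0,"ty": 0,"tz": -0.02,"ax": 0,"ay": 0,"az": 0,"gripper": 255}
    - {"tx": 0,"ty": 0,"tz": -0.02,"ax": 0,"ay": 0,"az": 0,"gripper": 255}
    - {"tx": 0,"ty": 0,"tz": 0,"ax": 0,"ay": 0,"az": 0,"gripper": 255}
    - {"tx": 0,"ty": 0,"tz": 0,"ax": 0,"ay": 0,"az": 0,"gripper": 255}
    - {"tx": 0,"ty": 0,"tz": 0,"ax": 0,"ay": 0,"az": 0,"gripper": 255}

```text
time_s: 30.13
tcp_pos: [0.6034, -0.3073, 0.0345]
ee_rot: [-3.141, 0.0, 2.801]
wrist_force: [-0.4, 0.6, -2.6]
grip_width: 0.0468
finger_force: 62.2
```

Request:
arm_command:
  motion:
    - {"tx": 0,"ty": 0,"tz": -0.02,"ax": 0,"ay": 0,"az": 0,"gripper": 255}
    - {"tx": 0,"ty": 0,"tz": 0,"ax": 0,"ay": 0,"az": 0,"gripper": 255}
    - {"tx": 0,"ty": 0,"tz": 0,"ax": 0,"ay": 0,"az": 0,"gripper": 255}
    - {"tx": 0,"ty": 0,"tz": 0,"ax": 0,"ay": 0,"az": 0,"gripper": 255}

```text
time_s: 30.47
tcp_pos: [0.6035, -0.3074, 0.034]
ee_rot: [-3.141, 0.0, 2.801]
wrist_force: [-1.0, -0.5, 3.7]
grip_width: 0.047
finger_force: 62.3
```

Request:
arm_command:
  motion:
    - {"tx": 0,"ty": 0,"tz": 0,"ax": 0,"ay": 0,"az": 0,"gripper": 0}
    - {"tx": 0,"ty": 0,"tz": 0,"ax": 0,"ay": 0,"az": 0,"gripper": 0}
    - {"tx": 0,"ty": 0,"tz": 0,"ax": 0,"ay": 0,"az": 0,"gripper": 0}
    - {"tx": 0,"ty": 0,"tz": 0,"ax": 0,"ay": 0,"az": 0,"gripper": 0}
    - {"tx": 0,"ty": 0,"tz": 0,"ax": 0,"ay": 0,"az": 0,"gripper": 0}
    - {"tx": 0,"ty": 0,"tz": 0,"ax": 0,"ay": 0,"az": 0,"gripper": 0}
    - {"tx": 0,"ty": 0,"tz": 0.4,"ax": 0,"ay": 0,"az": 0,"gripper": 0}
    - {"tx": 0,"ty": 0,"tz": 0.9,"ax": 0,"ay": 0,"az": 0,"gripper": 0}
    - {"tx": 0,"ty": 0,"tz": 1,"ax": 0,"ay": 0,"az": 0,"gripper": 0}
    - {"tx": 0,"ty": 0,"tz": 1,"ax": 0,"ay": 0,"az": 0,"gripper": 0}
    - {"tx": 0,"ty": 0,"tz": 1,"ax": 0,"ay": 0,"az": 0,"gripper": 0}
    - {"tx": 0,"ty": 0,"tz": 0.7,"ax": 0,"ay": 0,"az": 0,"gripper": 0}

```text
time_s: 31.47
tcp_pos: [0.6036, -0.3074, 0.238]
ee_rot: [-3.141, 0.003, 2.801]
wrist_force: [1.7, -0.8, 1.0]
grip_width: 0.0857
finger_force: 0.0
```

Request:
arm_command:
  motion:
    - {"tx": -0.3,"ty": 0.4,"tz": 0,"ax": 0,"ay": 0,"az": -5,"gripper": 0}
    - {"tx": -0.45,"ty": 0.6,"tz": 0,"ax": 0,"ay": 0,"az": -6,"gripper": 0}
    - {"tx": -0.45,"ty": 0.6,"tz": 0,"ax": 0,"ay": 0,"az": -6,"gripper": 0}
    - {"tx": -0.45,"ty": 0.6,"tz": 0,"ax": 0,"ay": 0,"az": -6,"gripper": 0}
    - {"tx": -0.45,"ty": 0.6,"tz": 0,"ax": 0,"ay": 0,"az": -6,"gripper": 0}
    - {"tx": -0.45,"ty": 0.6,"tz": 0,"ax": 0,"ay": 0,"az": -6,"gripper": 0}
    - {"tx": -0.45,"ty": 0.6,"tz": 0,"ax": 0,"ay": 0,"az": -6,"gripper": 0}
    - {"tx": -0.45,"ty": 0.6,"tz": 0,"ax": 0,"ay": 0,"az": -6,"gripper": 0}
    - {"tx": -0.45,"ty": 0.6,"tz": 0,"ax": 0,"ay": 0,"az": -6,"gripper": 0}
    - {"tx": -0.26,"ty": 0.73,"tz": 0,"ax": 0,"ay": 0,"az": -6,"gripper": 0}
    - {"tx": 0,"ty": 0,"tz": 0,"ax": 0,"ay": 0,"az": -2,"gripper": 0}
    - {"tx": 0,"ty": 0,"tz": 0,"ax": 0,"ay": 0,"az": 0,"gripper": 0}

```text
time_s: 32.47
tcp_pos: [0.4366, -0.0691, 0.2343]
ee_rot: [3.14, 0.001, 1.736]
wrist_force: [0.0, -0.3, -0.2]
grip_width: 0.0856
finger_force: 0.0
```

Run:
```python
from h import *
c=snap("wrist","w10");s=telemetry.observe();print(s["time_s"],s["tcp_pos"],s["ee_rot"])
w=c["world_to_cam"]@[.4365,-.070,.062,1];u,v=int(w[0]/w[2]*c["fx"]+c["cx"]),int(w[1]/w[2]*c["fy"]+c["cy"]);print(u,v)
print(top(c,u,v,.062,.026))
```

```text
32.5167 [ 0.43699867 -0.06982743  0.23404697] [3.14082741e+00 6.34459073e-04 1.73828024e+00]
317 224
(436.9, -68.9, 26.0)
```

Request:
arm_command:
  motion:
    - {"tx": 0,"ty": 0.01,"tz": -0.6,"ax": 0,"ay": 0,"az": 0,"gripper": 0}
    - {"tx": 0,"ty": 0,"tz": -1,"ax": 0,"ay": 0,"az": 0,"gripper": 0}
    - {"tx": 0,"ty": 0,"tz": -1,"ax": 0,"ay": 0,"az": 0,"gripper": 0}
    - {"tx": 0,"ty": 0,"tz": -1,"ax": 0,"ay": 0,"az": 0,"gripper": 0}
    - {"tx": 0,"ty": 0,"tz": -1,"ax": 0,"ay": 0,"az": 0,"gripper": 0}
    - {"tx": 0,"ty": 0,"tz": -0.5,"ax": 0,"ay": 0,"az": 0,"gripper": 0}
    - {"tx": 0,"ty": 0,"tz": -0.3,"ax": 0,"ay": 0,"az": 0,"gripper": 0}
    - {"tx": 0,"ty": 0,"tz": 0,"ax": 0,"ay": 0,"az": 0,"gripper": 0}
    - {"tx": 0,"ty": 0,"tz": 0,"ax": 0,"ay": 0,"az": 0,"gripper": 0}
    - {"tx": 0,"ty": 0,"tz": 0,"ax": 0,"ay": 0,"az": 0,"gripper": 0}

```text
time_s: 33.35
tcp_pos: [0.4377, -0.0703, 0.0186]
ee_rot: [3.141, 0.001, 1.737]
wrist_force: [0.1, 0.5, -0.1]
grip_width: 0.0853
finger_force: 0.0
```

Request:
arm_command:
  motion:
    - {"tx": 0,"ty": 0,"tz": 0,"ax": 0,"ay": 0,"az": 0,"gripper": 255}
    - {"tx": 0,"ty": 0,"tz": 0,"ax": 0,"ay": 0,"az": 0,"gripper": 255}
    - {"tx": 0,"ty": 0,"tz": 0,"ax": 0,"ay": 0,"az": 0,"gripper": 255}
    - {"tx": 0,"ty": 0,"tz": 0,"ax": 0,"ay": 0,"az": 0,"gripper": 255}
    - {"tx": 0,"ty": 0,"tz": 0,"ax": 0,"ay": 0,"az": 0,"gripper": 255}
    - {"tx": 0,"ty": 0,"tz": 0,"ax": 0,"ay": 0,"az": 0,"gripper": 255}
    - {"tx": 0,"ty": 0,"tz": 0,"ax": 0,"ay": 0,"az": 0,"gripper": 255}
    - {"tx": 0,"ty": 0,"tz": 0,"ax": 0,"ay": 0,"az": 0,"gripper": 255}
    - {"tx": 0,"ty": 0,"tz": 0,"ax": 0,"ay": 0,"az": 0,"gripper": 255}
    - {"tx": 0,"ty": 0,"tz": 0,"ax": 0,"ay": 0,"az": 0,"gripper": 255}

```text
time_s: 34.18
tcp_pos: [0.4374, -0.0699, 0.0186]
ee_rot: [3.141, 0.001, 1.736]
wrist_force: [-3.6, -0.0, 11.6]
grip_width: 0.051
finger_force: 60.9
```

Request:
arm_command:
  motion:
    - {"tx": 0,"ty": 0,"tz": 0.4,"ax": 0,"ay": 0,"az": 0,"gripper": 255}
    - {"tx": 0,"ty": 0,"tz": 0.8,"ax": 0,"ay": 0,"az": 0,"gripper": 255}
    - {"tx": 0,"ty": 0,"tz": 1,"ax": 0,"ay": 0,"az": 0,"gripper": 255}
    - {"tx": 0,"ty": 0,"tz": 1,"ax": 0,"ay": 0,"az": 0,"gripper": 255}
    - {"tx": 0,"ty": 0,"tz": 1,"ax": 0,"ay": 0,"az": 0,"gripper": 255}
    - {"tx": 0,"ty": 0,"tz": 0.5,"ax": 0,"ay": 0,"az": 0,"gripper": 255}
    - {"tx": 0,"ty": 0,"tz": 0.3,"ax": 0,"ay": 0,"az": 0,"gripper": 255}
    - {"tx": 0,"ty": 0,"tz": 0,"ax": 0,"ay": 0,"az": 0,"gripper": 255}

```text
time_s: 34.85
tcp_pos: [0.4376, -0.0699, 0.2197]
ee_rot: [3.139, 0.002, 1.736]
wrist_force: [0.2, 0.2, -1.7]
grip_width: 0.0505
finger_force: 63.1
```

Request:
arm_command:
  motion:
    - {"tx": 0.3,"ty": -0.3,"tz": 0,"ax": 0,"ay": 0,"az": 0,"gripper": 255}
    - {"tx": 0.6,"ty": -0.6,"tz": 0,"ax": 0,"ay": 0,"az": 0,"gripper": 255}
    - {"tx": 0.7,"ty": -0.65,"tz": 0,"ax": 0,"ay": 0,"az": 0,"gripper": 255}
    - {"tx": 0.7,"ty": -0.65,"tz": 0,"ax": 0,"ay": 0,"az": 0,"gripper": 255}
    - {"tx": 0.7,"ty": -0.65,"tz": 0,"ax": 0,"ay": 0,"az": 0,"gripper": 255}
    - {"tx": 0.5,"ty": -0.43,"tz": 0,"ax": 0,"ay": 0,"az": 0,"gripper": 255}
    - {"tx": 0.23,"ty": -0.2,"tz": 0,"ax": 0,"ay": 0,"az": 0,"gripper": 255}
    - {"tx": 0,"ty": 0,"tz": -0.5,"ax": 0,"ay": 0,"az": 0,"gripper": 255}
    - {"tx": 0,"ty": 0,"tz": -0.5,"ax": 0,"ay": 0,"az": 0,"gripper": 255}
    - {"tx": 0,"ty": 0,"tz": 0,"ax": 0,"ay": 0,"az": 0,"gripper": 255}
    - {"tx": 0,"ty": 0,"tz": 0,"ax": 0,"ay": 0,"az": 0,"gripper": 255}
    - {"tx": 0,"ty": 0,"tz": 0,"ax": 0,"ay": 0,"az": 0,"gripper": 255}

```text
time_s: 35.85
tcp_pos: [0.5861, -0.2088, 0.1778]
ee_rot: [-3.141, -0.0, 1.736]
wrist_force: [-0.2, 0.1, -1.5]
grip_width: 0.0509
finger_force: 63.2
```

Run:
```python
from h import *
c=snap("wrist","w11");s=telemetry.observe();print(s["time_s"],s["tcp_pos"],s["ee_rot"],s["wrist_force"])
```

```text
35.9 [ 0.58638835 -0.2089076   0.1784246 ] [3.14101756e+00 5.06860279e-04 1.73631091e+00] [ 0.35971428  0.32775195 -1.19761343]
```

View pics/w11.png

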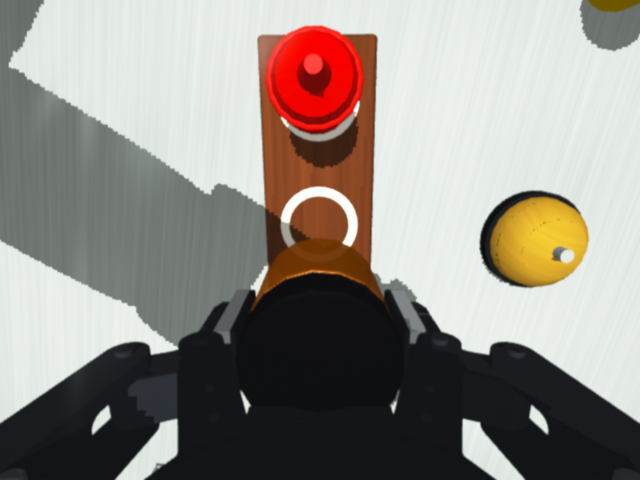

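The bottle is at (315,75), well centred on the near ring. The jar is held at (320,340), in line with the mid ring at (319,222). Lowering.

Request:
arm_command:
  motion:
    - {"tx": 0.01,"ty": 0,"tz": -0.5,"ax": 0,"ay": 0,"az": 0,"gripper": 255}
    - {"tx": 0,"ty": 0,"tz": -0.8,"ax": 0,"ay": 0,"az": 0,"gripper": 255}
    - {"tx": 0,"ty": 0,"tz": -0.8,"ax": 0,"ay": 0,"az": 0,"gripper": 255}
    - {"tx": 0,"ty": 0,"tz": -0.8,"ax": 0,"ay": 0,"az": 0,"gripper": 255}
    - {"tx": 0,"ty": 0,"tz": -0.4,"ax": 0,"ay": 0,"az": 0,"gripper": 255}
    - {"tx": 0,"ty": 0,"tz": -0.25,"ax": 0,"ay": 0,"az": 0,"gripper": 255}
    - {"tx": 0,"ty": 0,"tz": 0,"ax": 0,"ay": 0,"az": 0,"gripper": 255}
    - {"tx": 0,"ty": 0,"tz": 0,"ax": 0,"ay": 0,"az": 0,"gripper": 255}
    - {"tx": 0,"ty": 0,"tz": 0,"ax": 0,"ay": 0,"az": 0,"gripper": 255}

```text
time_s: 36.65
tcp_pos: [0.5875, -0.2093, 0.0377]
ee_rot: [3.139, 0.002, 1.736]
wrist_force: [0.3, -0.6, -1.3]
grip_width: 0.051
finger_force: 63.2
```

Request:
arm_command:
  motion:
    - {"tx": 0,"ty": 0,"tz": -0.02,"ax": 0,"ay": 0,"az": 0,"gripper": 255}
    - {"tx": 0,"ty": 0,"tz": -0.02,"ax": 0,"ay": 0,"az": 0,"gripper": 255}
    - {"tx": 0,"ty": 0,"tz": -0.02,"ax": 0,"ay": 0,"az": 0,"gripper": 255}
    - {"tx": 0,"ty": 0,"tz": 0,"ax": 0,"ay": 0,"az": 0,"gripper": 255}
    - {"tx": 0,"ty": 0,"tz": 0,"ax": 0,"ay": 0,"az": 0,"gripper": 255}
    - {"tx": 0,"ty": 0,"tz": 0,"ax": 0,"ay": 0,"az": 0,"gripper": 255}

```text
time_s: 37.15
tcp_pos: [0.5866, -0.2089, 0.0334]
ee_rot: [-3.142, 0.0, 1.736]
wrist_force: [-0.2, 0.7, -3.4]
grip_width: 0.0507
finger_force: 63.2
```

Request:
arm_command:
  motion:
    - {"tx": 0,"ty": 0,"tz": -0.02,"ax": 0,"ay": 0,"az": 0,"gripper": 255}
    - {"tx": 0,"ty": 0,"tz": -0.02,"ax": 0,"ay": 0,"az": 0,"gripper": 255}
    - {"tx": 0,"ty": 0,"tz": -0.02,"ax": 0,"ay": 0,"az": 0,"gripper": 255}
    - {"tx": 0,"ty": 0,"tz": 0,"ax": 0,"ay": 0,"az": 0,"gripper": 255}
    - {"tx": 0,"ty": 0,"tz": 0,"ax": 0,"ay": 0,"az": 0,"gripper": 255}
    - {"tx": 0,"ty": 0,"tz": 0,"ax": 0,"ay": 0,"az": 0,"gripper": 255}

```text
time_s: 37.65
tcp_pos: [0.5866, -0.2089, 0.0308]
ee_rot: [-3.141, -0.0, 1.736]
wrist_force: [0.8, -0.0, -2.5]
grip_width: 0.0508
finger_force: 63.4
```

Request:
arm_command:
  motion:
    - {"tx": 0,"ty": 0,"tz": -0.02,"ax": 0,"ay": 0,"az": 0,"gripper": 255}
    - {"tx": 0,"ty": 0,"tz": 0,"ax": 0,"ay": 0,"az": 0,"gripper": 255}
    - {"tx": 0,"ty": 0,"tz": 0,"ax": 0,"ay": 0,"az": 0,"gripper": 255}
    - {"tx": 0,"ty": 0,"tz": 0,"ax": 0,"ay": 0,"az": 0,"gripper": 255}

```text
time_s: 37.98
tcp_pos: [0.5866, -0.2089, 0.0307]
ee_rot: [3.141, 0.0, 1.736]
wrist_force: [-3.5, 1.4, 6.9]
grip_width: 0.0508
finger_force: 64.1
```

Contact. Release, go straight up, then back away toward the base for a last look.

Request:
arm_command:
  motion:
    - {"tx": 0,"ty": 0,"tz": 0,"ax": 0,"ay": 0,"az": 0,"gripper": 0}
    - {"tx": 0,"ty": 0,"tz": 0,"ax": 0,"ay": 0,"az": 0,"gripper": 0}
    - {"tx": 0,"ty": 0,"tz": 0,"ax": 0,"ay": 0,"az": 0,"gripper": 0}
    - {"tx": 0,"ty": 0,"tz": 0,"ax": 0,"ay": 0,"az": 0,"gripper": 0}
    - {"tx": 0,"ty": 0,"tz": 0,"ax": 0,"ay": 0,"az": 0,"gripper": 0}
    - {"tx": 0,"ty": 0,"tz": 0,"ax": 0,"ay": 0,"az": 0,"gripper": 0}
    - {"tx": 0,"ty": 0,"tz": 0.4,"ax": 0,"ay": 0,"az": 0,"gripper": 0}
    - {"tx": 0,"ty": 0,"tz": 0.9,"ax": 0,"ay": 0,"az": 0,"gripper": 0}
    - {"tx": 0,"ty": 0,"tz": 1,"ax": 0,"ay": 0,"az": 0,"gripper": 0}
    - {"tx": 0,"ty": 0,"tz": 1,"ax": 0,"ay": 0,"az": 0,"gripper": 0}
    - {"tx": 0,"ty": 0,"tz": 1,"ax": 0,"ay": 0,"az": 0,"gripper": 0}
    - {"tx": 0,"ty": 0,"tz": 1,"ax": 0,"ay": 0,"az": 0,"gripper": 0}

```text
time_s: 38.98
tcp_pos: [0.5862, -0.2087, 0.2442]
ee_rot: [3.142, 0.0, 1.736]
wrist_force: [-0.2, -1.4, -0.2]
grip_width: 0.0855
finger_force: 0.0
```

Request:
arm_command:
  motion:
    - {"tx": -0.3,"ty": -0.3,"tz": 0.3,"ax": 0,"ay": 0,"az": 0,"gripper": 0}
    - {"tx": -0.6,"ty": -0.4,"tz": 0,"ax": 0,"ay": 0,"az": 0,"gripper": 0}
    - {"tx": -0.6,"ty": -0.4,"tz": 0,"ax": 0,"ay": 0,"az": 0,"gripper": 0}
    - {"tx": -0.6,"ty": -0.4,"tz": 0,"ax": 0,"ay": 0,"az": 0,"gripper": 0}
    - {"tx": -0.6,"ty": -0.4,"tz": 0,"ax": 0,"ay": 0,"az": 0,"gripper": 0}
    - {"tx": -0.6,"ty": -0.4,"tz": 0,"ax": 0,"ay": 0,"az": 0,"gripper": 0}
    - {"tx": -0.6,"ty": -0.4,"tz": 0,"ax": 0,"ay": 0,"az": 0,"gripper": 0}
    - {"tx": -0.3,"ty": -0.2,"tz": 0,"ax": 0,"ay": 0,"az": 0,"gripper": 0}
    - {"tx": 0,"ty": 0,"tz": 0,"ax": 0,"ay": 0,"az": 0,"gripper": 0}
    - {"tx": 0,"ty": 0,"tz": 0,"ax": 0,"ay": 0,"az": 0,"gripper": 0}
    - {"tx": 0,"ty": 0,"tz": 0,"ax": 0,"ay": 0,"az": 0,"gripper": 0}

```text
time_s: 39.9
tcp_pos: [0.419, -0.3247, 0.2541]
ee_rot: [3.141, -0.0, 1.736]
wrist_force: [0.3, 0.0, -0.4]
grip_width: 0.0852
finger_force: 0.0
```

Run:
```python
from h import *
c=snap("scene","s1");d=snap("side","d1")
a=cv2.resize(c["pixels"][150:390,180:500,::-1],(400,300));b=cv2.resize(d["pixels"][160:400,180:500,::-1],(400,300))
cv2.imwrite("pics/fin.png",cv2.resize(np.hstack([a,b]),(800,300)))
s=telemetry.observe();print(s["time_s"],s["tcp_pos"])
```

```text
40.0 [ 0.41924299 -0.32441611  0.25401017]
```

View pics/fin.png

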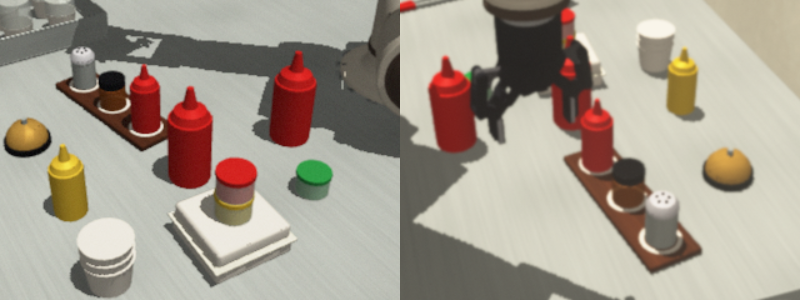

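The final views show the red-on-yellow stack on the box at (235,190). The bottle (145,100), jar (112,92) and shaker (83,70) stand upright inside their rings, and the green tub, yellow bottle and bell look undisturbed. Handing in.

```bash
python3 -c "
from cell import order
print(order.close_job())"
```

```text
the job is handed in; nothing more can be done
None
```

The job is handed in at about 40 s on the robot clock: the tubs are stacked on the takeaway box, the red bottle, amber jar and steel shaker stand on their rings, and the bystanders were not touched.

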